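# Chock a rocking monitor and reset its lead selector

## Task

The monitor on this trolley rocks under the hand because its front right foot hangs short of the steel top. Take the hammer from the tray and tap the orange wedge sideways in under that foot, blow after blow, until one more tap no longer moves it and it sits tight; lay the hammer back in the tray, and then turn the monitor's black selector to the green mark, the shorter way round. Drive the wedge with the hammer, not with the fingers, do not hit the monitor, and leave the other things where they are.

Things in the scene. Friction and masses are not known exactly. Their poses are not given: they have to be found in the camera images.
- monitor: Heavy white monitor, fixed: 270 mm deep (x), 360 wide (y), chassis 20 to 100 mm above the trolley top. Origin on the trolley top under its middle; x to its back, y to its left as seen from its front, z up. A screen housing, 260 mm high, stands at y 10 to 175, x -40 to 130 mm; the rest of the deck is clear but for the selector. Side wall by the wedge: y = -180 mm.
- foot_edge (a point): Lowest outer point of the loose front right foot (round rubber pad 36 mm across under the chassis, 12 mm in from the side wall), at the monitor's x = -105, y = -168 mm. It hangs 7.5 to 11.5 mm above the trolley top. The wedge is driven in under it along the monitor's +y.
- foot (a joint): How far the rubber pad is squeezed upwards, in m: 0 hanging free, 0.0015 to 0.0023 when the wedge is tight. Up to 0.0015 its spring takes up to 8 N, for which the wedge has to be driven with some 9 to 13 N; beyond that the foot is nearly rigid and the wedge stops.
- wedge_butt (a point): Middle of the flat striking end of the loose orange wedge (150 mm long, 45 wide, 3 thick at the thin end, 25.5 at this end, 100 g, flat on the trolley top), 12.7 mm above its underside. y runs to the thin end, the way it is driven; z up. The thin end starts just under the foot; it slides 10 to 55 mm freely to the foot, then some 10 mm against growing resistance, stops and holds by friction.
- wedge_tip (a point): Middle of the wedge's thin end, 1.5 mm above its underside, 150 mm from the striking end.
- tray: Low aluminium instrument tray, fixed, 340 mm (its x) by 200 mm (its y), walls 16 mm high, floor and walls 3 mm thick. Origin on the trolley top under its middle; z up.
- hammer_grip (a point): Soft-faced hammer lying flat in the tray, 320 g. Point on the handle's axis 55 mm from the head's middle, near the centre of mass, 16 mm above what it lies on. x along the handle to the head, y along the head from face to face, z up. Handle here 18 mm wide (y), 24 high (z); it runs 42 mm on to the head and 205 mm back (last 50 mm: rubber end 24 wide, 32 high).
- hammer_head (a point): Middle of the hammer's head: a round bar along the hammer's y, 32 mm in diameter and 90 mm long between its two white nylon faces (45 mm from this point either way); both faces are alike.
- selector (a joint): Angle of the black selector on the deck in rad, growing anticlockwise seen from above. It turns without end, with 0.05 N m of friction, and stays where it is left. Its pointer is at the green mark at 0 and at every whole turn (2 pi); it starts between 1.2 and 5.08.
- selector_grip (a point): On the selector's upright axis, 24 mm above the deck (124 mm above the trolley top). The grip is an upright bar 54 mm long, 14 mm wide, from 7 to 35 mm above the dial plate on a disc 60 mm across; x and y turn with the selector, the bar lies along x and its white pointer end is at -x.
- selector_tip (a point): Tip of the white pointer on top of the selector, 28 mm from its axis, 135 mm above the trolley top.
- green_mark (a point): Point straight above the way to the green mark, 28 mm from the selector's axis at the pointer's height: the pointer tip belongs here. The green dot itself lies on the deck, 40 mm from the axis towards the monitor's front; the eleven other marks are small and black.
- gel_center (a point): Bystander: upright gel bottle, 52 mm across, 150 mm high; point half-way up.
- bowl_center (a point): Bystander: steel bowl, 100 mm across, 45 mm high; point half-way up.
- carton_center (a point): Bystander: white and blue carton 70 x 110 x 55 mm; point half-way up.
- screwdriver_center (a point): Bystander: blue screwdriver, 190 mm long, 26 mm thick, lying in the tray along the tray's x some 85 mm from the hammer; point at its middle, 13 mm above the tray floor.
Not all that is in view belongs to the job. Of the things shaped like the part that bears wedge_butt, the orange one is meant.

How it is judged:
By the outcome, as a careful person would: the job done as asked, in the order asked, and still so for the second after the job is handed in, with the robot touching nothing.
It also fails if it takes over 72 s, if anything falls off the work surface, if the arm or the gripper's body presses on something with over 40 N, if the wrist force passes 120 N, or if a joint passes its speed limit or range.

## Robot

A 6-joint arm with a two-finger parallel gripper is mounted at the origin on the work surface. World frame = base frame: x ahead of the robot, y to its left, z up, the work surface at z = 0. Lengths are in mm, angles in degrees, forces in N, time in s.
With the tool pointing down it reaches from about 300 to 850 mm from the base axis. Payload 4.2 kg.
Tool frame: the origin (TCP) lies between the finger pads; the fingertips stand 25 mm ahead of it and the grasp point (between the pads) lies 6 mm ahead of it; x points along the fingers, y is the direction in which the jaws open and shut, and the axes are right-handed (so a half turn about x gives the same grasp; the last joint's range is limited). The gripper opens to 91 mm and grips with 3 to 60 N. Pads are 32 mm wide; open, the fingers measure 118 mm over their backs; the gripper's body (76 mm by 178 mm) begins 60 mm behind the grasp point.
Start: joints at [-74.485, 18.312, 89.639, -0, 72.044, -1.146], TCP at [164.867, -550.875, 200.476] pointing down, gripper open.
Joint ranges: [-177.97, 177.97], [-48.28, 115.42], [12.27, 149.76], [-77.06, 257.06], [2.81, 150.46], [-146.56, 146.56]. Speed limits (degrees/s): [147.25, 147.25, 180, 180, 180, 180].

## Interface

Orientations are given as [roll, pitch, yaw] about the fixed x, y, z axes, in that order (R = Rz(yaw) Ry(pitch) Rx(roll)).
In Python, from workcell import env gives the robot as it stands.
- The arm moves only by the tool jog_arm, never from a script. Its argument "plan" is one flat list of numbers, 4 for each row, row after row: the shift along the tool's x, y, z in cm, then the turn about the tool's x in units of 6 degrees (1.0 is 6 degrees). In form: [tx, ty, tz, turn, tx, ty, tz, turn, ...]. A call has 1 to 12 rows; each row shifts and turns the commanded pose from where the row before left it, along the tool's axes as they then stand; what a row does not reach is not made up. A row lasts 1/12 s, in which the tool goes at most 41.7 mm and 7.16 degrees, less where a joint would pass 70% of its speed; a pose out of reach is approached as far as the arm can. A call with a gripper value outside its range is refused whole. "claw" is the finger opening in cm, from 0 to 9.12, set as the call begins (left out, the last holds). The fingers move at their own pace and stop on an object; "newtons" is the grip in N (left out, the last holds). Time passes only in rows, so rows that do not move let the fingers close. It gives the time, the measured TCP pose, the force and the opening at its end, in the units of the state.
- env.state(): the state, without advancing time (a new reading comes with each control period).
- env.grab_frame(name): name is "side" or "top"; returns the picture (480x640x3 uint8, red, green, blue); there is no depth.
- env.calibration(name): a dict with "vertical_fov" (degrees; the focal length in pixels is half the picture's height over the tangent of half this angle, whatever the lens; pixels are square), "cx", "cy" (the principal point, pixels), "origin" and "orientation" of the camera in the world. Camera axes: x right, y down, z forward; pixel columns grow to the right and rows downward; lengths in mm; the calibration is good to about 2 mm. A picture is of the moment at which its call begins. calibration takes no time and is no camera call.
- env.job_done(): hands the job in, once; it reports no verdict.
The state is a dict: "time_s": time; "qpos": joint angles; "qvel": joint speeds; "effort": joint torques, N m; "ee_pos": TCP position; "ee_rot": TCP orientation; "force": force on the tool from outside, world axes, zero at the start; "torque": the same for the moment, N m; "gripper_width": finger opening in mm.
Only numpy, scipy, OpenCV 4.12 (cv2) and the standard library are available. Lean on these libraries where they do the work, as an engineer would, in place of code of your own. Each camera call takes 0.05 s, during which the arm holds its last target.

## Working session

There is one attempt and no reset: what is moved stays moved. The work goes in short steps, Python scripts to look and compute and a tool call to move; the robot and the scene stay as the last step left them, time stands still between calls to the robot, and variables do not carry over. Pictures are saved under pics/ and viewed, and the job is handed in when it is done.

Besides the shell and the picture viewer there is one more tool, called after ">>>" by a JSON object that holds its "op" and its "data". jog_arm: Moves the arm, as the interface text tells. Its arguments: {"type":"object","properties":{"plan":{"type":"array"},"claw":{"type":"number"},"newtons":{"type":"number"}},"required":["plan"]}

```bash
ls; mkdir -p pics; python3 - <<'E'
from workcell import env
import cv2
print(env.state())
for n in("side","top"):
    print(n,env.calibration(n)); cv2.imwrite(f"pics/{n}0.png",env.grab_frame(n)[:,:,::-1])
E
```

```text
pics
{'time_s': 0.0, 'qpos': array([-7.44818444e+01,  1.83508960e+01,  8.97072456e+01,  1.13427811e-03,
        7.20423360e+01, -1.14630931e+00]), 'qvel': array([ 0.04763231,  0.06081893, -0.02330839, -0.06132964,  0.03148128,
        0.01024847]), 'effort': array([-2.89310283e-04, -4.12458229e+01, -2.31973153e+01,  7.24527729e-02,
        4.59156744e-02, -1.63073978e-04]), 'ee_pos': array([ 164.75231943, -550.33928932,  199.62207248]), 'ee_rot': array([-91.76123015,  89.89951658, 104.90288413]), 'force': array([ 0.40137482,  0.02827873, -0.47224593]), 'torque': array([-0.04375116,  0.04572297, -0.00706504]), 'gripper_width': 91.29029944954513}
side {'vertical_fov': 51.07281932889761, 'cx': 320.6029315238648, 'cy': 235.97591559765158, 'origin': array([ 414.16712012, 1062.46403871,  852.87307982]), 'orientation': array([-125.45789436,    0.83599688, -174.22374422])}
top {'vertical_fov': 52.42598529137132, 'cx': 315.12883479342327, 'cy': 249.19178109519947, 'origin': array([ 355.02868512,    9.18854123, 1391.64373845]), 'orientation': array([-172.16086718,   -0.41101365,  -91.36118048])}
```

View pics/side0.png

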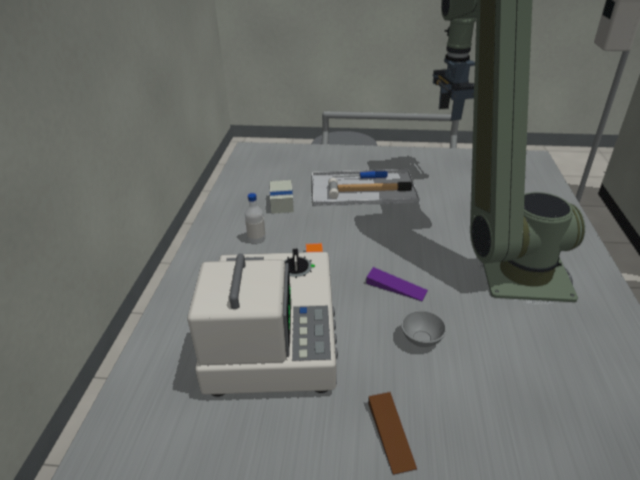

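View pics/top0.png

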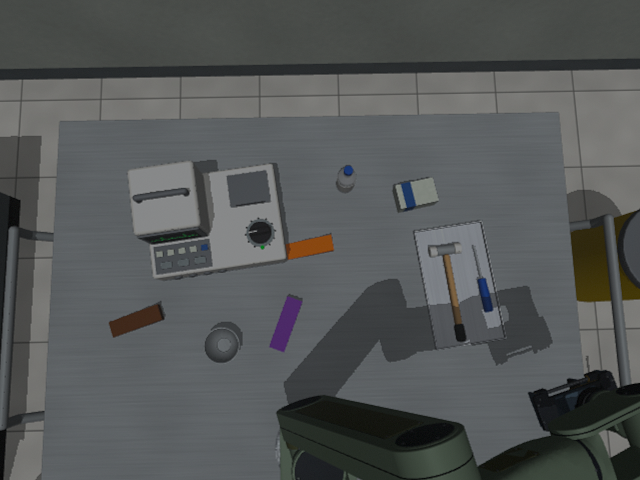

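```bash
cat > h.py <<'E'
import numpy as np,cv2
from scipy.spatial.transform import Rotation as R
def cam(c):
    f=240/np.tan(np.radians(c["vertical_fov"]/2)); return f,R.from_euler('xyz',c["orientation"],degrees=True).as_matrix(),c["origin"]
def pix2z(c,u,v,z):
    f,M,o=cam(c); d=M@np.array([(u-c["cx"])/f,(v-c["cy"])/f,1]); return o+d*(z-o[2])/d[2]
def proj(c,p):
    f,M,o=cam(c); q=M.T@(np.asarray(p,float)-o); return np.array([f*q[0]/q[2]+c["cx"],f*q[1]/q[2]+c["cy"]])
E
python3 - <<'E'
import cv2
a=cv2.imread("pics/top0.png"); 
cv2.imwrite("pics/c1.png",cv2.resize(a[150:290,120:350],None,fx=3.4,fy=3.4,interpolation=cv2.INTER_CUBIC))
cv2.imwrite("pics/c2.png",cv2.resize(a[210:360,400:520],None,fx=4,fy=4,interpolation=cv2.INTER_CUBIC))
a=cv2.imread("pics/side0.png"); 
cv2.imwrite("pics/c3.png",cv2.resize(a[160:400,190:430],None,fx=2.5,fy=2.5,interpolation=cv2.INTER_CUBIC))
E
```

```text
(no output)
```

View pics/c1.png

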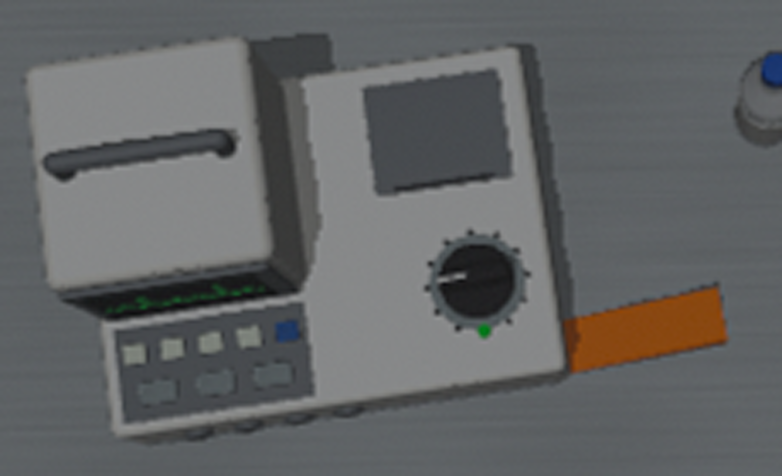

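View pics/c2.png

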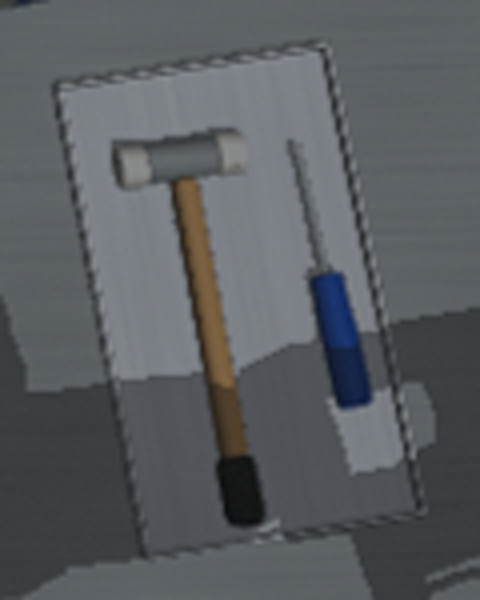

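View pics/c3.png

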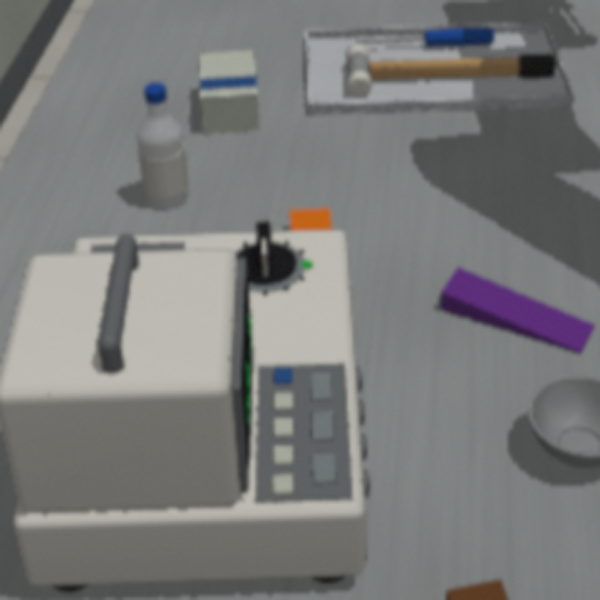

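```bash
python3 - <<'E'
from workcell import env
from h import *
c=env.calibration("top")
P=lambda x,y,z,s=3.4,o=(120,150):pix2z(c,x/s+o[0],y/s+o[1],z)
for n,x,y,z in [("deckFR",566,372,100),("deckBR",517,47,100),("deckFL",103,320,100),("botFL",115,436,20),("green",484,330,100),("disc",478,281,107),("tipptr",441,283,135),("ptrin",466,274,135),("wb1",718,287,25.5),("wb2",726,341,25.5),("w1",572,318,8),("w2",572,371,8)]:
    print(n,P(x,y,z).round(1))
Q=lambda x,y,z:pix2z(c,x/4+400,y/4+210,z)
for n,x,y,z in [("trayTL",57,87,16),("trayTR",327,46,16),("trayBR",422,512,16),("trayBL",146,556,16),("faceL",114,165,19),("faceR",245,150,19),("faceLt",130,142,19),("handlehead",184,183,22),("handle mid",221,385,30),("handle rub",231,458,33),("end",245,520,30),("sd end",354,405,16),("sd mid",320,272,16)]:
    print(n,Q(x,y,z).round(1))
E
```

```text
deckFR [506.8  72.7 100. ]
deckBR [771.2 108.  100. ]
deckFL [556.3 435.7 100. ]
botFL [471.5 450.1  20. ]
green [541.6 136.7 100. ]
disc [579.5 140.3 107. ]
tipptr [573.7 165.9 135. ]
ptrin [580.3 146.6 135. ]
wb1 [584.2 -51.7  25.5]
wb2 [538.5 -57.   25.5]
w1 [563.4  71.5   8. ]
w2 [518.4  72.2   8. ]
trayTL [ 588.1 -290.5   16. ]
trayTR [ 613.7 -486.6   16. ]
trayBR [ 282.3 -529.6   16. ]
trayBL [ 256.9 -335.3   16. ]
faceL [ 530.5 -327.5   19. ]
faceR [ 539.1 -421.6   19. ]
faceLt [ 546.7 -339.9   19. ]
handlehead [ 516.1 -375.8   22. ]
handle mid [ 373.2 -390.8   30. ]
handle rub [ 323.  -393.6   33. ]
end [ 280.6 -401.5   30. ]
sd end [ 357.3 -487.5   16. ]
sd mid [ 451.2 -470.1   16. ]
```

```bash
python3 - <<'E'
from workcell import env
from h import *
c=env.calibration("side")
for n,p in dict(head=(535,-374.5,19),hend=(280.6,-401.5,19),wb1=(584,-51.7,25.5),wb2=(538.5,-57,25.5),green=(541.6,136.7,100),sel=(579.5,140.3,107),seltop=(579.5,140.3,135),FR=(506.8,72.7,100)).items():
    q=proj(c,p); print(n,q.round(1),((q-[190,160])*2.5).round(0))
a=env.state(); Rm=R.from_euler('xyz',a['ee_rot'],degrees=True).as_matrix(); print(Rm.round(3))
I=cv2.imread("pics/side0.png"); 
cv2.imwrite("pics/c4.png",cv2.resize(I[160:290,280:430],None,fx=5,fy=5,interpolation=cv2.INTER_CUBIC))
E
```

```text
head [331.7 188.2] [354.  71.]
hend [409.3 187.1] [548.  68.]
wb1 [304.5 243.7] [286. 209.]
wb2 [321.  243.4] [327. 208.]
green [311.1 266.1] [303. 265.]
sel [295.  263.9] [263. 260.]
seltop [294.5 254.6] [261. 236.]
FR [328.  250.7] [345. 227.]
[[-0.     0.287 -0.958]
 [ 0.002 -0.958 -0.287]
 [-1.    -0.002 -0.   ]]
```

View pics/c4.png

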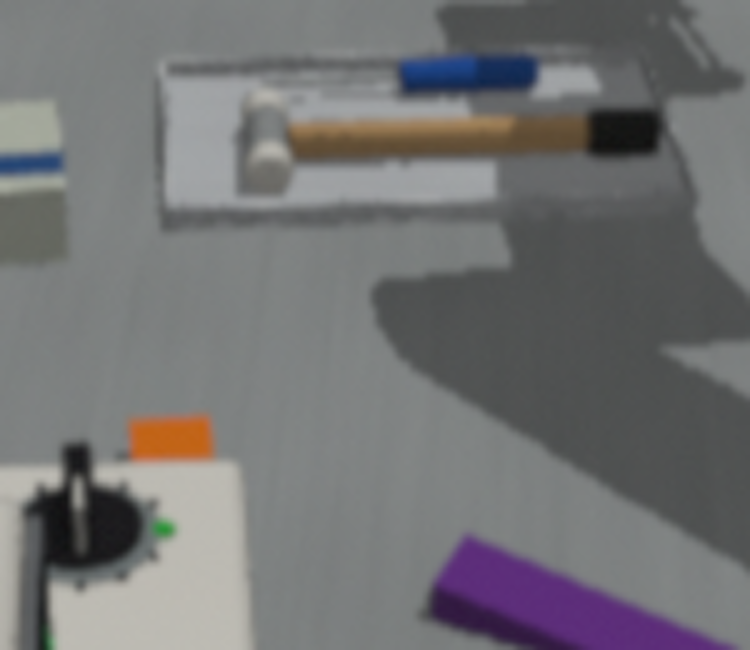

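```bash
cat > go.py <<'E'
import sys
from workcell import env
from h import *
# target x y z, yaw of tool y (deg)
s=env.state(); M=R.from_euler('xyz',s['ee_rot'],degrees=True).as_matrix()
y=np.degrees(np.arctan2(M[1,1],M[0,1])); p=s['ee_pos']
print("t",round(s['time_s'],2),"pos",p.round(1),"yaw_y",round(y,2),"xdown",M[:,0].round(3),"F",s['force'].round(1),"w",round(s['gripper_width'],1))
if len(sys.argv)>4:
    t=np.array(list(map(float,sys.argv[1:4]))); yt=float(sys.argv[4]); d=(yt-y+180)%360-180
    print("turn units",round(-d/6,2))
    a=np.radians(yt); ty=np.array([np.cos(a),np.sin(a),0]); tx=np.array([0,0,-1.]); tz=np.cross(tx,ty)
    e=(t-p)/10; print("tool shift cm after turn: x %.2f y %.2f z %.2f"%(e@tx,e@ty,e@tz))
E
python3 go.py 488 -379.5 80 -83.7
```

```text
t 0.1 pos [ 164.7 -550.4  199.7] yaw_y -73.34 xdown [-0.     0.002 -1.   ] F [-0.8  0.6  0. ] w 91.3
turn units 1.73
tool shift cm after turn: x 11.97 y -13.44 z -34.01
```

>>> {"op": "jog_arm", "data": {"plan": [0,0,0,0.87,0,0,0,0.86,1.2,-1.34,-3.4,0,1.2,-1.34,-3.4,0,1.2,-1.34,-3.4,0,1.2,-1.34,-3.4,0,1.2,-1.34,-3.4,0,1.2,-1.34,-3.4,0,1.2,-1.34,-3.4,0,1.2,-1.34,-3.4,0,1.2,-1.34,-3.4,0,1.2,-1.34,-3.4,0], "claw": 6, "newtons": 60}}

```text
time_s: 1.1
ee_pos: [489.4, -379.2, 79.5]
ee_rot: [-34.0, 90.0, 152.3]
force: [-0.4, -1.0, 0.7]
gripper_width: 59.9
```

```bash
python3 go.py 488 -379.5 30 -83.7; python3 - <<'E'
from workcell import env
import cv2
a=env.grab_frame("top")[:,:,::-1]
cv2.imwrite("pics/t1.png",cv2.resize(a[150:400,350:600],None,fx=2.4,fy=2.4,interpolation=cv2.INTER_CUBIC))
a=env.grab_frame("side")[:,:,::-1]
cv2.imwrite("pics/s1.png",cv2.resize(a[80:280,260:460],None,fx=3,fy=3,interpolation=cv2.INTER_CUBIC))
E
```

```text
t 1.1 pos [ 489.4 -379.2   79.5] yaw_y -83.71 xdown [-0.001  0.    -1.   ] F [-0.4 -1.   0.7] w 59.9
turn units -0.0
tool shift cm after turn: x 4.95 y 0.02 z 0.14
```

View pics/t1.png

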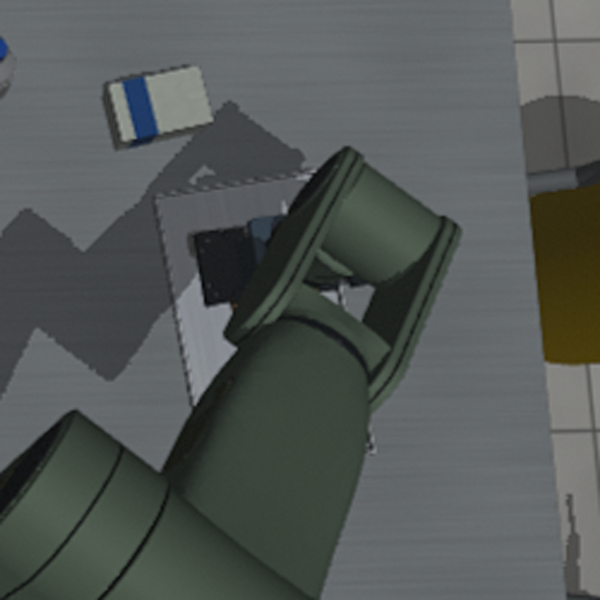

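View pics/s1.png

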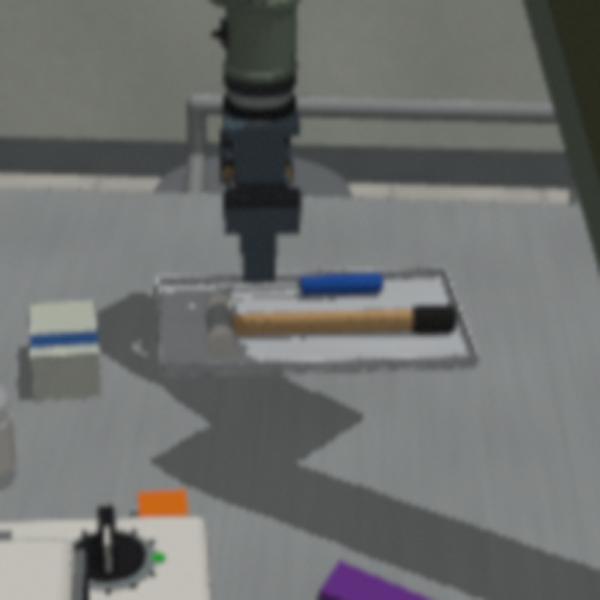

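>>> {"op": "jog_arm", "data": {"plan": [1.5,0,0.1,0,1.5,0,0,0,1.2,0,0,0,0.7,0,0,0,0,0,0,0]}}

```text
time_s: 1.62
ee_pos: [485.6, -380.1, 29.8]
ee_rot: [-42.5, 89.8, 143.7]
force: [0.1, 0.4, 0.4]
gripper_width: 60.0
```

>>> {"op": "jog_arm", "data": {"plan": [0,0,0,0,0,0,0,0,0,0,0,0,0,0,0,0,0,0,0,0,0,0,0,0], "claw": 0}}

```text
time_s: 2.12
ee_pos: [487.3, -380.7, 31.9]
ee_rot: [130.2, 90.0, -43.5]
force: [0.4, -0.0, 0.5]
gripper_width: 22.8
```

>>> {"op": "jog_arm", "data": {"plan": [0,0,0,0,0,0,0,0,0,0,0,0]}}

```text
time_s: 2.37
ee_pos: [487.2, -380.6, 31.5]
ee_rot: [94.4, 90.0, -79.4]
force: [-0.2, 0.0, -0.4]
gripper_width: 2.9
```

```bash
python3 go.py 488 -379.5 30 -83.7
```

```text
t 2.37 pos [ 487.2 -380.6   31.5] yaw_y -83.72 xdown [ 0. -0. -1.] F [-0.2  0.  -0.4] w 2.9
turn units -0.0
tool shift cm after turn: x 0.15 y -0.10 z -0.09
```

```bash
python3 - <<'E'
from workcell import env
import cv2
a=env.grab_frame("side")[:,:,::-1]
cv2.imwrite("pics/s2.png",cv2.resize(a[120:250,290:430],None,fx=4.5,fy=4.5,interpolation=cv2.INTER_CUBIC))
E
```

```text
(no output)
```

View pics/s2.png

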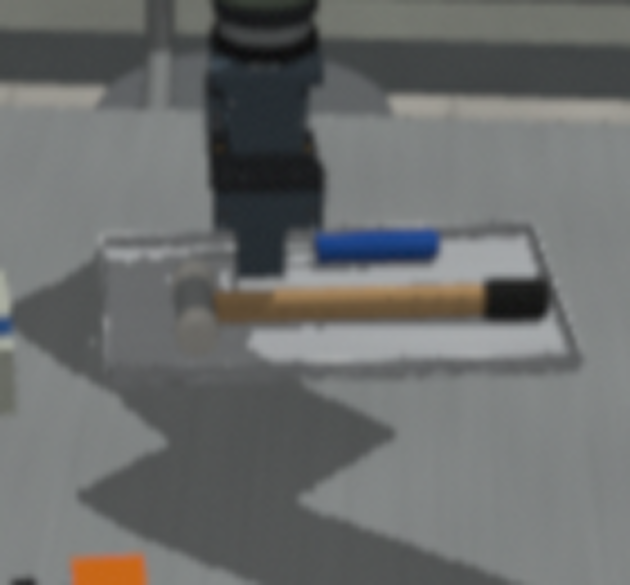

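```bash
python3 - <<'E'
from workcell import env
from h import *
a=env.grab_frame("top")[:,:,::-1]
cv2.imwrite("pics/t2.png",cv2.resize(a[200:400,380:560],None,fx=3,fy=3,interpolation=cv2.INTER_CUBIC))
for n,o,s in(("side",(290,120),4.5),("top",(380,200),3)):
    c=env.calibration(n)
    for p in((487,-380.6,6.5),(487,-380.6,92),(535,-374.5,19)):
        q=proj(c,p);print(n,p,q.round(1),((q-o)*s).round())
E
```

```text
side (487, -380.6, 6.5) [346.3 191.1] [253. 320.]
side (487, -380.6, 92) [346.7 168.1] [255. 217.]
side (535, -374.5, 19) [331.7 188.2] [188. 307.]
top (487, -380.6, 6.5) [446.8 266.5] [200. 199.]
top (487, -380.6, 92) [455.5 263.2] [227. 190.]
top (535, -374.5, 19) [444.9 249.3] [195. 148.]
```

View pics/t2.png

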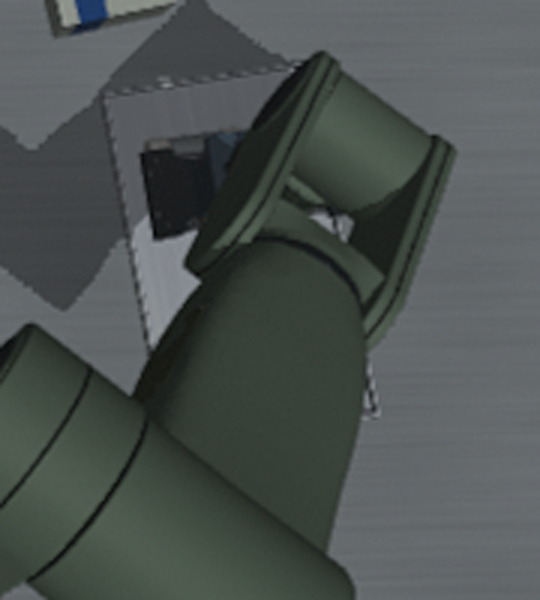

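```bash
python3 - <<'E'
from workcell import env
from h import *
for n in("side","top"):
    c=env.calibration(n)
    for p in((165,-550,175),(165,-550,250),(0,0,0),(0,0,100)):
        q=proj(c,p);print(n,p,q.round(1))
a=cv2.imread("pics/side0.png")
cv2.imwrite("pics/c5.png",cv2.resize(a[0:200,400:560],None,fx=3.5,fy=3.5,interpolation=cv2.INTER_CUBIC))
a=env.grab_frame("side")[:,:,::-1]
cv2.imwrite("pics/s2b.png",cv2.resize(a[165:200,320:380],None,fx=12,fy=12,interpolation=cv2.INTER_NEAREST))
E
```

```text
side (165, -550, 175) [446.5 125.4]
side (165, -550, 250) [449.5 103.7]
side (0, 0, 0) [523.2 273.9]
side (0, 0, 100) [532.  243.1]
top (165, -550, 175) [543.3 389.7]
top (165, -550, 250) [558.8 394.6]
top (0, 0, 0) [317.9 447.5]
top (0, 0, 100) [318.4 458.1]
```

View pics/c5.png

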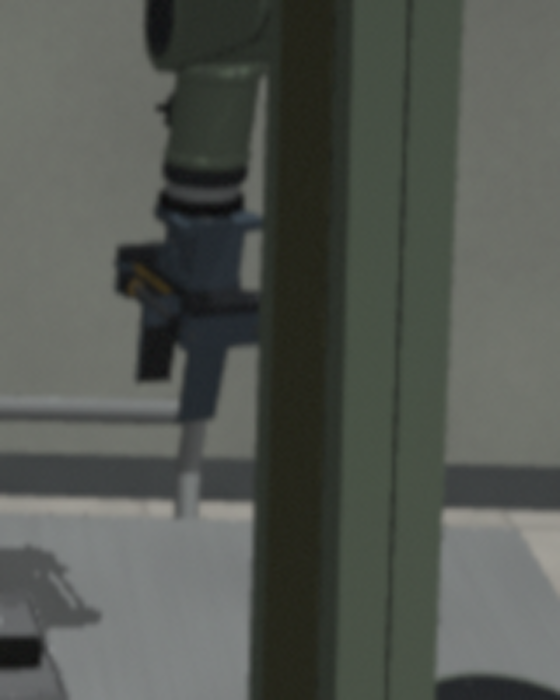

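View pics/s2b.png

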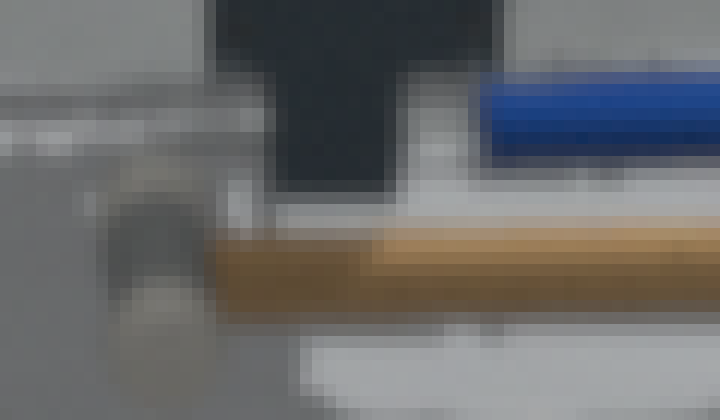

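>>> {"op": "jog_arm", "data": {"plan": [0,0,0,0,0,0,0,0,0,0,0,0,0,0,0,0], "claw": 6}}

```text
time_s: 2.85
ee_pos: [487.2, -380.6, 31.5]
ee_rot: [106.2, 90.0, -67.5]
force: [-0.2, 0.3, 0.5]
gripper_width: 24.2
```

```bash
python3 - <<'E'
from workcell import env
from h import *
a=env.grab_frame("side")[:,:,::-1]
cv2.imwrite("pics/s3.png",cv2.resize(a[120:220,300:420],None,fx=6,fy=6,interpolation=cv2.INTER_CUBIC))
E
```

```text
(no output)
```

View pics/s3.png

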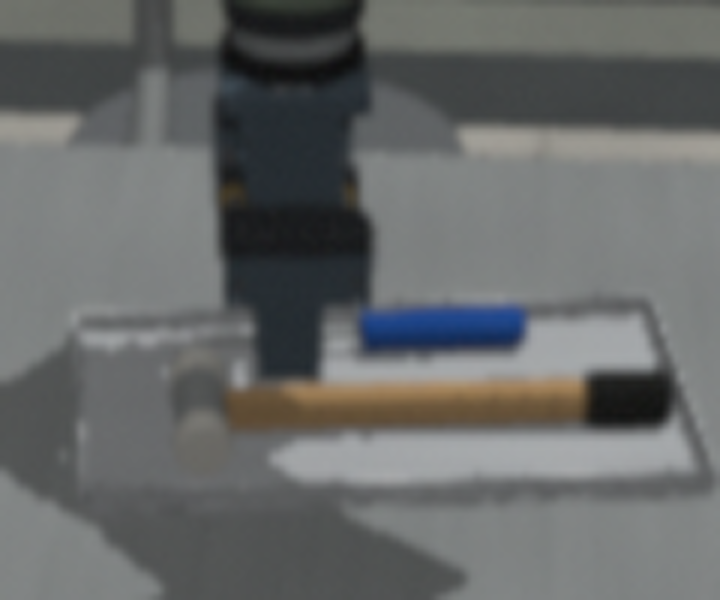

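>>> {"op": "jog_arm", "data": {"plan": [0,0,0,0,0,0,0,0,0,0,0,0,0,0,0,0], "claw": 6}}

```text
time_s: 3.23
ee_pos: [487.2, -380.6, 31.5]
ee_rot: [83.4, 90.0, -90.4]
force: [1.0, -1.2, 0.5]
gripper_width: 54.7
```

```bash
python3 - <<'E'
from workcell import env
from h import *
a=env.grab_frame("side")[:,:,::-1]
cv2.imwrite("pics/s4.png",cv2.resize(a[120:220,300:420],None,fx=6,fy=6,interpolation=cv2.INTER_CUBIC))
E
```

```text
(no output)
```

View pics/s4.png

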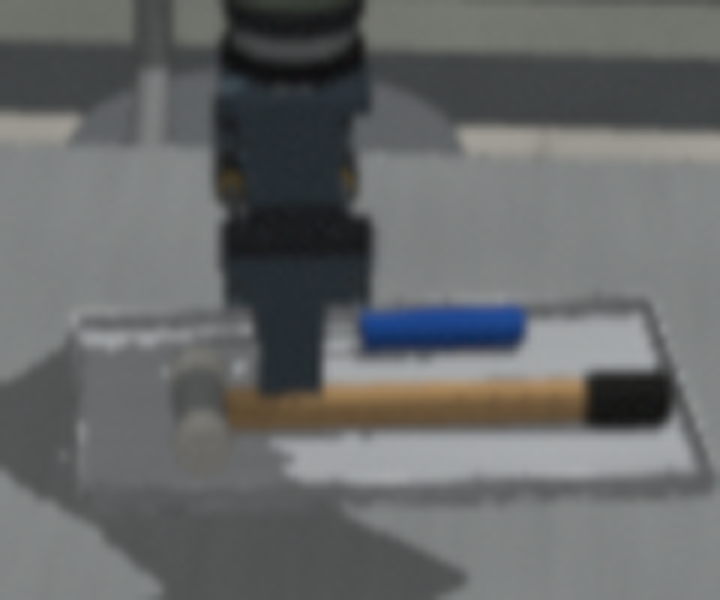

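```bash
python3 - <<'E'
from workcell import env
from h import *
c=env.calibration("side")
for y,row in((-339,185.3),(-352,185.3),(-366,181)):
    print([ (z,proj(c,(487,y,z)).round(1)) for z in (5,25,35,45)])
E
```

```text
[(5, array([345.5, 198. ])), (25, array([345.6, 192.7])), (35, array([345.6, 190. ])), (45, array([345.7, 187.3]))]
[(5, array([345.7, 196. ])), (25, array([345.8, 190.7])), (35, array([345.9, 188. ])), (45, array([345.9, 185.3]))]
[(5, array([346. , 193.8])), (25, array([346.1, 188.5])), (35, array([346.1, 185.8])), (45, array([346.2, 183.2]))]
```

>>> {"op": "jog_arm", "data": {"plan": [0.1,0,0,0,0.1,0,0,0,0.1,0,0,0,0.1,0,0,0,0,0,0,0]}}

```text
time_s: 3.7
ee_pos: [487.0, -380.5, 27.1]
ee_rot: [-38.2, 90.0, 148.0]
force: [-0.3, 0.6, 0.0]
gripper_width: 59.9
```

```bash
python3 go.py; python3 - <<'E'
from workcell import env
from h import *
a=env.grab_frame("top")[:,:,::-1]
cv2.imwrite("pics/t4.png",cv2.resize(a[200:400,380:560],None,fx=3,fy=3,interpolation=cv2.INTER_CUBIC))
E
```

```text
t 3.7 pos [ 487.  -380.5   27.1] yaw_y -83.72 xdown [-0.  0. -1.] F [-0.3  0.6  0. ] w 59.9
```

View pics/t4.png

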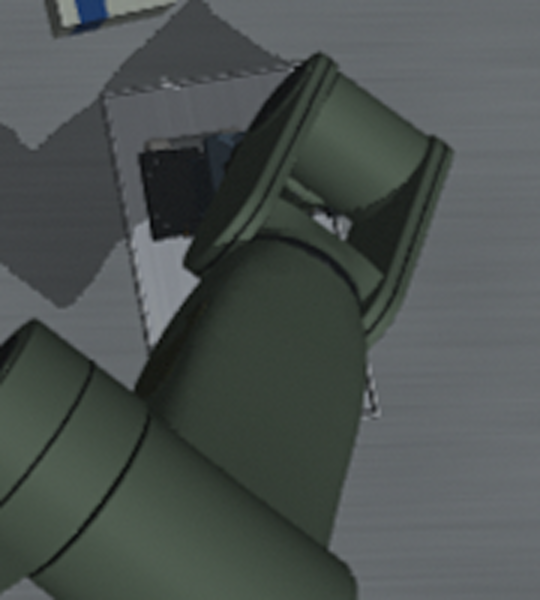

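>>> {"op": "jog_arm", "data": {"plan": [0.15,0,0,0,0.15,0,0,0,0.15,0,0,0,0.15,0,0,0,0,0,0,0]}}

```text
time_s: 4.17
ee_pos: [487.0, -380.4, 21.0]
ee_rot: [-40.2, 90.0, 146.1]
force: [-1.0, 0.8, -0.2]
gripper_width: 60.0
```

```bash
python3 go.py; python3 - <<'E'
from workcell import env
from h import *
a=env.grab_frame("side")[:,:,::-1]
cv2.imwrite("pics/s5.png",cv2.resize(a[120:220,300:420],None,fx=6,fy=6,interpolation=cv2.INTER_CUBIC))
E
```

```text
t 4.17 pos [ 487.  -380.4   21. ] yaw_y -83.72 xdown [-0.001  0.    -1.   ] F [-1.   0.8 -0.2] w 60.0
```

View pics/s5.png

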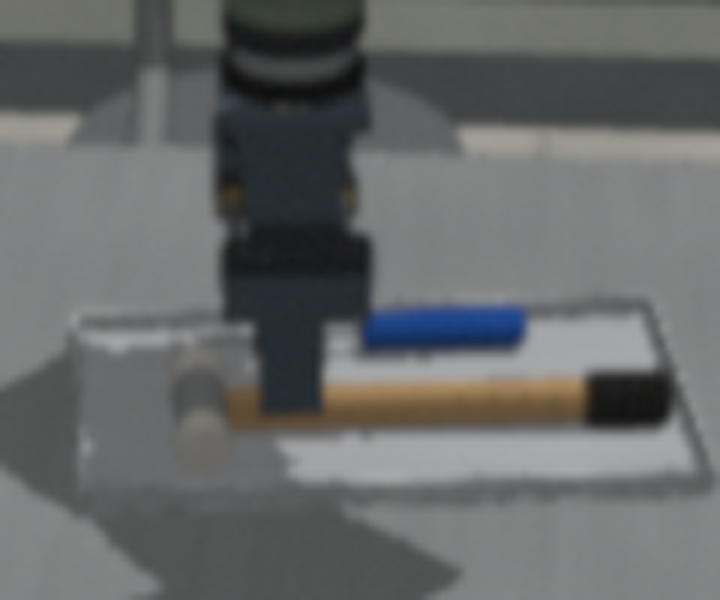

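>>> {"op": "jog_arm", "data": {"plan": [0.2,0,0,0,0.2,0,0,0,0.2,0,0,0,0.2,0,0,0,0.2,0,0,0,0,0,0,0]}}

```text
time_s: 4.72
ee_pos: [486.9, -380.4, 10.9]
ee_rot: [-41.1, 89.9, 145.1]
force: [0.3, 0.6, 0.3]
gripper_width: 60.0
```

```bash
python3 go.py; python3 - <<'E'
from workcell import env
from h import *
a=env.grab_frame("side")[:,:,::-1]
cv2.imwrite("pics/s6.png",cv2.resize(a[120:220,300:420],None,fx=6,fy=6,interpolation=cv2.INTER_CUBIC))
E
```

```text
t 4.72 pos [ 486.9 -380.4   10.9] yaw_y -83.72 xdown [-0.001  0.001 -1.   ] F [0.3 0.6 0.3] w 60.0
```

View pics/s6.png

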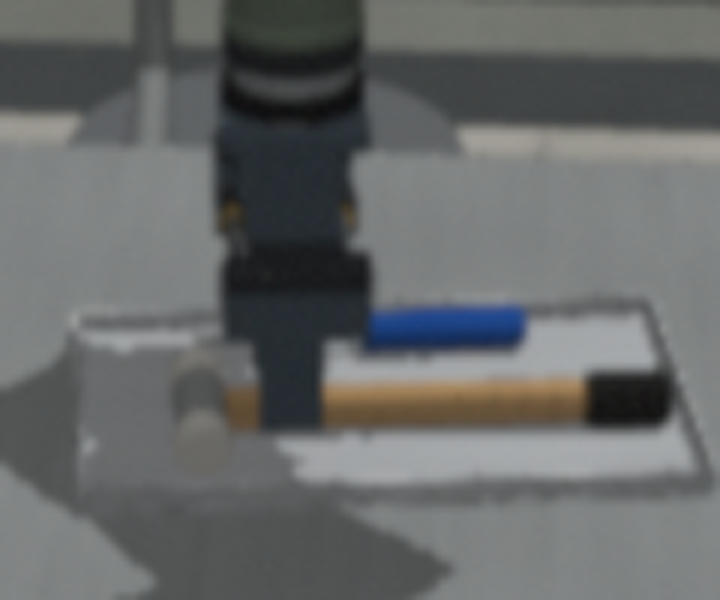

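>>> {"op": "jog_arm", "data": {"plan": [0.2,0,0,0,0.2,0,0,0,0.2,0,0,0,0.2,0,0,0,0.2,0,0,0,0.2,0,0,0,0,0,0,0]}}

```text
time_s: 5.35
ee_pos: [486.9, -380.4, -1.1]
ee_rot: [-41.3, 90.0, 145.0]
force: [0.3, 0.2, 0.3]
gripper_width: 60.1
```

```bash
python3 go.py
```

```text
t 5.35 pos [ 486.9 -380.4   -1.1] yaw_y -83.72 xdown [-0.001  0.    -1.   ] F [0.3 0.2 0.3] w 60.1
```

>>> {"op": "jog_arm", "data": {"plan": [0.15,0,0,0,0.15,0,0,0,0.15,0,0,0,0.15,0,0,0,0,0,0,0]}}

```text
time_s: 5.77
ee_pos: [487.0, -380.5, -6.9]
ee_rot: [-36.9, 90.0, 149.3]
force: [0.6, 0.1, 0.1]
gripper_width: 59.8
```

```bash
python3 go.py; python3 - <<'E'
from workcell import env
from h import *
a=env.grab_frame("side")[:,:,::-1]
cv2.imwrite("pics/s7.png",cv2.resize(a[120:220,300:420],None,fx=6,fy=6,interpolation=cv2.INTER_CUBIC))
E
```

```text
t 5.77 pos [ 487.  -380.5   -6.9] yaw_y -83.72 xdown [-0.  0. -1.] F [0.6 0.1 0.1] w 59.8
```

View pics/s7.png

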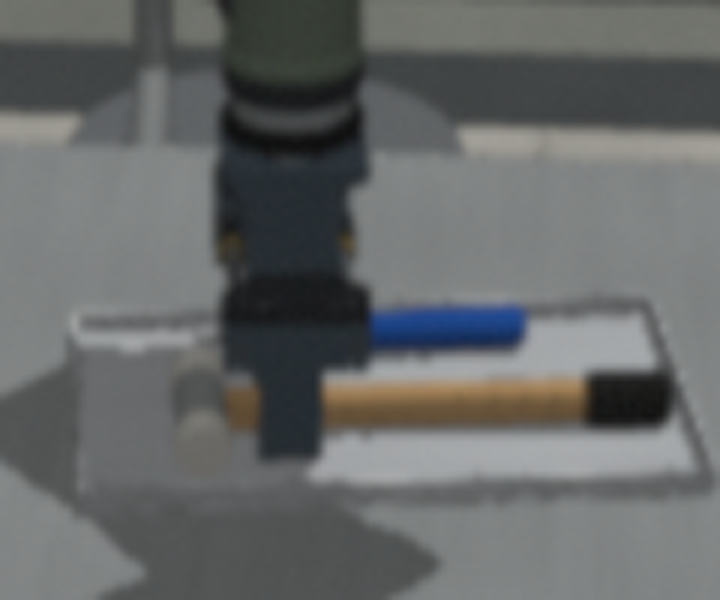

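>>> {"op": "jog_arm", "data": {"plan": [0.1,0,0,0,0,0,0,0,0,0,0,0,0,0,0,0,0,0,0,0,0,0,0,0,0,0,0,0,0,0,0,0], "claw": 0, "newtons": 60}}

```text
time_s: 6.48
ee_pos: [487.1, -380.4, -7.5]
ee_rot: [-74.8, 90.0, 111.5]
force: [-0.1, 0.1, 0.5]
gripper_width: 17.9
```

```bash
python3 go.py
```

```text
t 6.48 pos [ 487.1 -380.4   -7.5] yaw_y -83.72 xdown [-0.  0. -1.] F [-0.1  0.1  0.5] w 17.9
```

>>> {"op": "jog_arm", "data": {"plan": [-1.5,0,0,0,-3,0,0,0,-2.5,0,0,0,0,0,0,0]}}

```text
time_s: 6.82
ee_pos: [489.8, -382.8, 67.0]
ee_rot: [134.1, 89.5, -39.6]
force: [0.9, -0.5, -2.6]
gripper_width: 17.4
```

```bash
python3 go.py 522 -135 62.5 -82.7;python3 - <<'E'
from workcell import env
from h import *
a=env.grab_frame("side")[:,:,::-1]
cv2.imwrite("pics/s8.png",cv2.resize(a[100:220,300:440],None,fx=5,fy=5,interpolation=cv2.INTER_CUBIC))
E
```

```text
t 6.82 pos [ 489.8 -382.8   67. ] yaw_y -83.72 xdown [ 0.007 -0.006 -1.   ] F [ 0.9 -0.5 -2.6] w 17.4
turn units -0.17
tool shift cm after turn: x 0.45 y -24.17 z -6.34
```

View pics/s8.png

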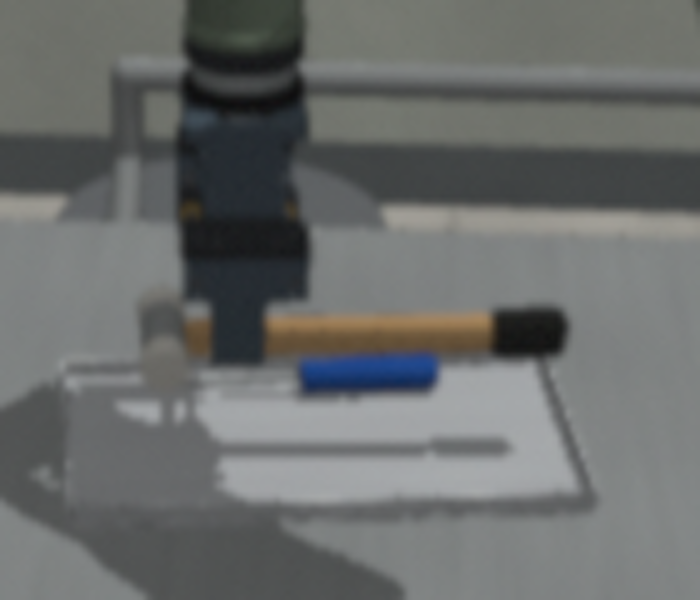

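>>> {"op": "jog_arm", "data": {"plan": [0,0,0,-0.17,0,-3,-0.8,0,0,-3,-0.8,0,0,-3,-0.8,0,0,-3,-0.8,0,0,-3,-0.8,0,0,-3,-0.8,0,0,-3,-0.9,0,0,-2.9,-0.9,0,0,0,0,0,0,0,0,0]}}

```text
time_s: 7.78
ee_pos: [520.9, -133.4, 60.4]
ee_rot: [-19.1, 89.8, 168.4]
force: [0.8, 0.3, -4.4]
gripper_width: 17.6
```

```bash
python3 go.py 522 -135 62.5 -82.7;python3 - <<'E'
from workcell import env
from h import *
a=env.grab_frame("side")[:,:,::-1]
cv2.imwrite("pics/s9.png",cv2.resize(a[130:290,270:450],None,fx=4.4,fy=3.7,interpolation=cv2.INTER_CUBIC))
a=env.grab_frame("top")[:,:,::-1]
cv2.imwrite("pics/t9.png",cv2.resize(a[160:330,240:440],None,fx=4,fy=3.5,interpolation=cv2.INTER_CUBIC))
E
```

```text
t 7.78 pos [ 520.9 -133.4   60.4] yaw_y -82.48 xdown [-0.004  0.001 -1.   ] F [ 0.8  0.3 -4.4] w 17.6
turn units 0.04
tool shift cm after turn: x -0.21 y 0.18 z -0.09
```

View pics/s9.png

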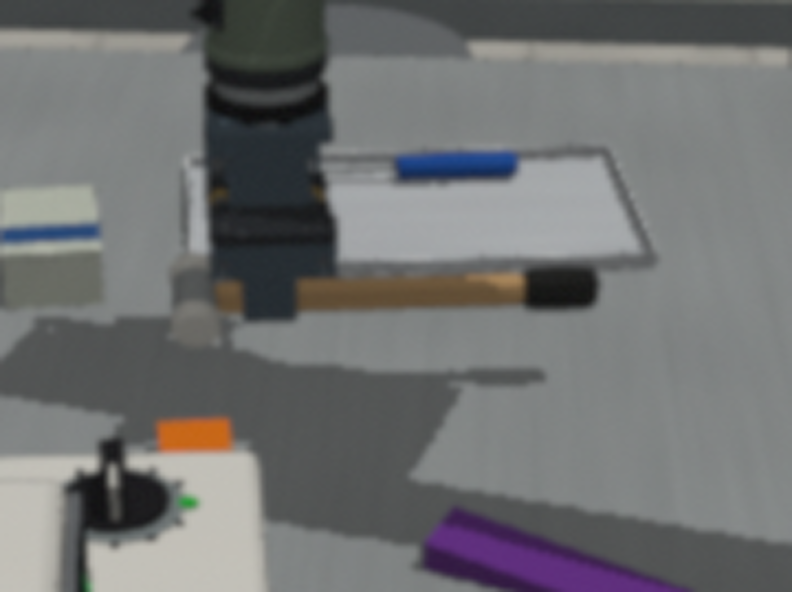

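View pics/t9.png

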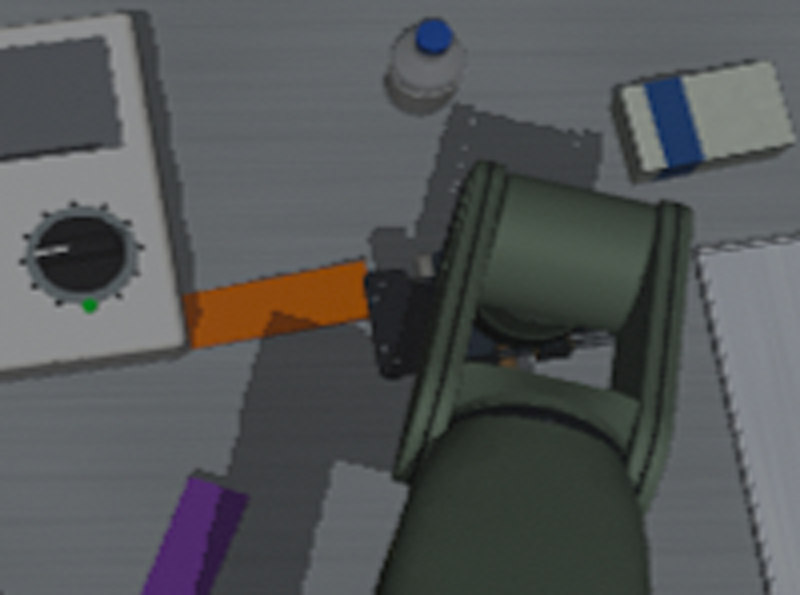

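```bash
python3 - <<'E'
from workcell import env
from h import *
c=env.calibration("top")
print(pix2z(c,240+418/4,160+266/3.5,87).round(1))
print(proj(c,(564,-84.5,87)), (proj(c,(564,-84.5,87))-[240,160])*[4,3.5], (proj(c,(570,-129,87))-[240,160])*[4,3.5])
s=env.calibration("side")
for z in(80,87,95):
  q=proj(s,(570,-129,z)); print(q,(q-[270,130])*[4.4,3.7])
q=proj(s,(564,-84.5,87)); print((q-[270,130])*[4.4,3.7])
E
```

```text
[568.7 -85.   87. ]
[344.3863879  237.70833569] [417.54555161 271.97917491] [482.78110135 263.06122025]
[312.20745566 212.43310199] [185.71280493 305.00247738]
[312.14744057 210.35311485] [185.44873852 297.30652495]
[312.07843112 207.96140346] [185.14509691 288.45719279]
[186.84418057 329.68680008]
```

>>> {"op": "jog_arm", "data": {"plan": [2,0,0,0,2,0,0,0,1.6,0,0,0,0.8,0,0,0,0.5,0,0,0,0,0,0,0,0,0,0,0]}}

```text
time_s: 8.47
ee_pos: [522.6, -135.8, -6.3]
ee_rot: [146.6, 90.0, -26.1]
force: [0.5, -0.2, -3.7]
gripper_width: 17.7
```

```bash
python3 go.py 522 -135 -8 -82.7;python3 - <<'E'
from workcell import env
from h import *
a=env.grab_frame("side")[:,:,::-1]
cv2.imwrite("pics/s10.png",cv2.resize(a[130:290,270:450],None,fx=4.4,fy=3.7,interpolation=cv2.INTER_CUBIC))
a=env.grab_frame("top")[:,:,::-1]
cv2.imwrite("pics/t10.png",cv2.resize(a[160:330,240:440],None,fx=4,fy=3.5,interpolation=cv2.INTER_CUBIC))
E
```

```text
t 8.47 pos [ 522.6 -135.8   -6.3] yaw_y -82.74 xdown [ 0.001 -0.    -1.   ] F [ 0.5 -0.2 -3.7] w 17.7
turn units -0.01
tool shift cm after turn: x 0.17 y -0.08 z 0.05
```

View pics/s10.png

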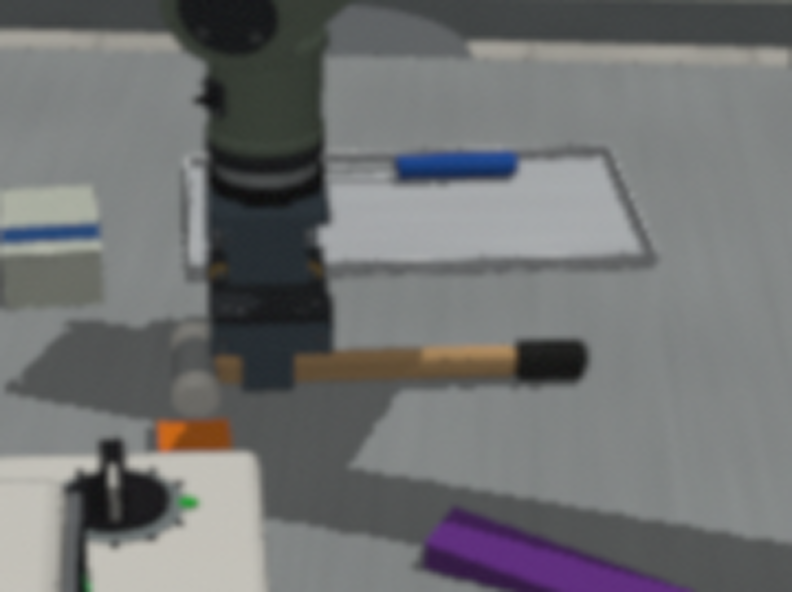

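View pics/t10.png

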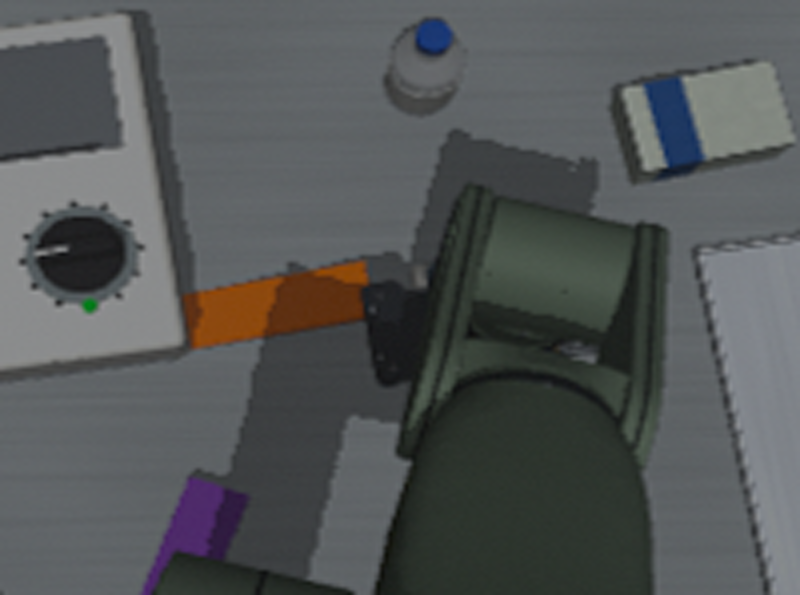

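>>> {"op": "jog_arm", "data": {"plan": [0,-1,0,0,0,-1,0,0,0,-1,0,0,0,-1,0,0,0,1,0,0,0,1,0,0,0,-1.2,0,0,0,-1.2,0,0,0,-0.6,0,0,0,1,0,0,0,1,0,0]}}

```text
time_s: 9.48
ee_pos: [518.4, -105.2, -6.6]
ee_rot: [45.1, 90.0, -127.4]
force: [0.2, -0.9, -3.3]
gripper_width: 17.6
```

```bash
python3 go.py ;cat > look.py <<'E'
import sys
from workcell import env
from h import *
n=sys.argv[1]
a=env.grab_frame("side")[:,:,::-1]; b=env.grab_frame("top")[:,:,::-1]
A=cv2.resize(a[180:270,280:380],None,fx=4,fy=5,interpolation=cv2.INTER_CUBIC)
B=cv2.resize(b[200:290,240:340],None,fx=4,fy=5,interpolation=cv2.INTER_CUBIC)
cv2.imwrite(f"pics/{n}.png",np.hstack([A,B]))
m=cv2.inRange(cv2.cvtColor(b,cv2.COLOR_BGR2HSV),(5,150,60),(16,255,255)); m[:, 345:]=0; m[:,:270]=0
ys,xs=np.nonzero(m); print("orange top px x",xs.min(),xs.max(),len(xs))
E
python3 look.py l1
```

```text
t 9.48 pos [ 518.4 -105.2   -6.6] yaw_y -82.56 xdown [-0. -0. -1.] F [ 0.2 -0.9 -3.3] w 17.6
orange top px x 286 323 562
```

View pics/l1.png

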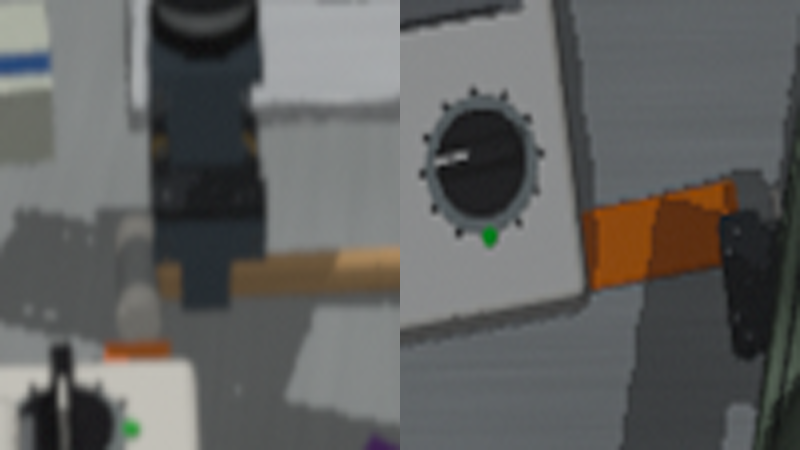

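>>> {"op": "jog_arm", "data": {"plan": [0,-1,0,0,0,-1,0,0,0,-1,0,0,0,1,0,0,0,1,0,0,0,-1,0,0,0,-1.4,0,0]}}

```text
time_s: 10.17
ee_pos: [514.9, -72.9, -6.4]
ee_rot: [143.0, 89.9, -29.9]
force: [0.3, -4.2, -3.3]
gripper_width: 17.3
```

>>> {"op": "jog_arm", "data": {"plan": [0,1,0,0,0,1,0,0,0,-1,0,0,0,-1.4,0,0]}}

```text
time_s: 10.5
ee_pos: [514.6, -69.6, -6.4]
ee_rot: [141.9, 89.9, -31.0]
force: [0.1, -11.3, -3.7]
gripper_width: 17.7
```

>>> {"op": "jog_arm", "data": {"plan": [0,1,0,0,0,1,0,0,0,-1,0,0,0,-1.3,0,0]}}

```text
time_s: 10.83
ee_pos: [514.1, -66.6, -6.4]
ee_rot: [140.9, 89.9, -31.9]
force: [-0.2, -13.5, -3.4]
gripper_width: 17.6
```

>>> {"op": "jog_arm", "data": {"plan": [0,1,0,0,0,1,0,0,0,-1,0,0,0,-1.3,0,0]}}

```text
time_s: 11.17
ee_pos: [513.5, -63.1, -6.5]
ee_rot: [132.9, 89.9, -39.9]
force: [0.8, -14.9, -3.8]
gripper_width: 17.8
```

```bash
python3 go.py ;python3 look.py l2
```

```text
t 11.17 pos [513.5 -63.1  -6.5] yaw_y -82.85 xdown [ 0.001 -0.001 -1.   ] F [  0.8 -14.9  -3.8] w 17.8
orange top px x 286 315 344
```

View pics/l2.png

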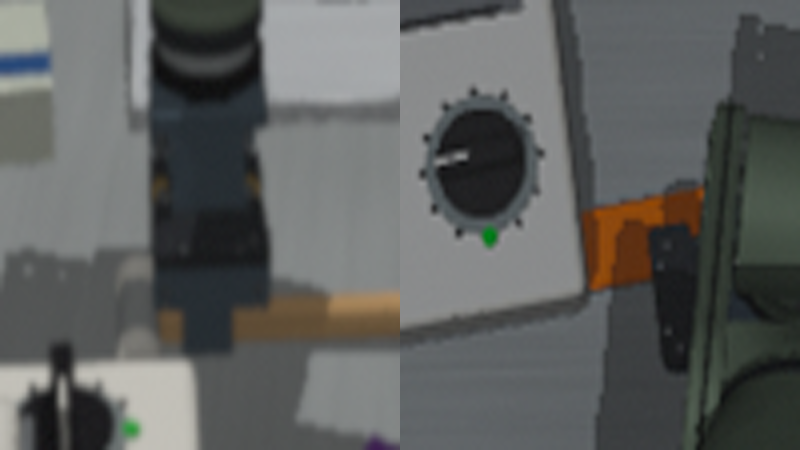

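>>> {"op": "jog_arm", "data": {"plan": [0,1,0,0,0,1,0,0,0,-1,0,0,0,-1.3,0,0]}}

```text
time_s: 11.6
ee_pos: [512.7, -60.1, -6.6]
ee_rot: [106.0, 89.9, -66.9]
force: [0.3, -28.1, -3.2]
gripper_width: 18.0
```

>>> {"op": "jog_arm", "data": {"plan": [0,1,0,0,0,1,0,0,0,-1,0,0,0,-1.3,0,0]}}

```text
time_s: 11.93
ee_pos: [512.6, -57.7, -6.5]
ee_rot: [104.4, 89.9, -68.4]
force: [0.3, -39.3, -2.8]
gripper_width: 17.6
```

>>> {"op": "jog_arm", "data": {"plan": [0,1.5,0,0,0,2,0,0,0,2,0,0]}}

```text
time_s: 12.18
ee_pos: [518.7, -109.7, -6.6]
ee_rot: [-43.9, 89.9, 143.5]
force: [0.4, 0.3, -4.5]
gripper_width: 17.6
```

```bash
python3 go.py ;python3 look.py l3
```

```text
t 12.18 pos [ 518.7 -109.7   -6.6] yaw_y -82.6 xdown [-0.001  0.001 -1.   ] F [ 0.4  0.3 -4.5] w 17.6
orange top px x 286 316 471
```

View pics/l3.png

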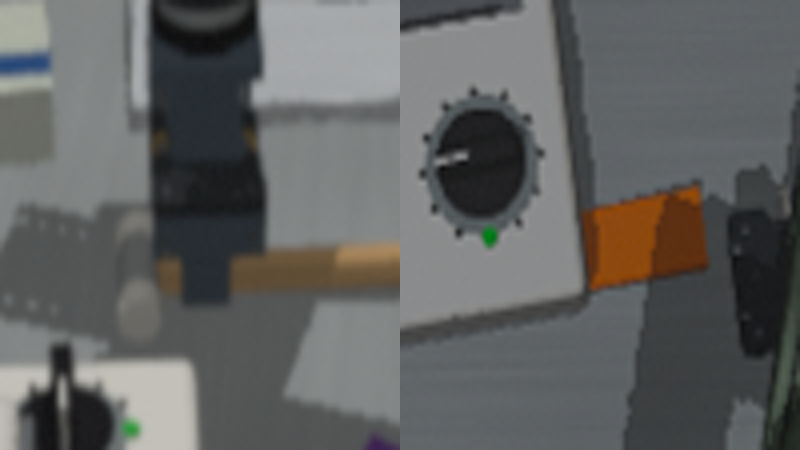

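```bash
cat > butt.py <<'E'
import sys
from workcell import env
from h import *
b=env.grab_frame("top").astype(float); c=env.calibration("top")
o=b[:,:,0]-b[:,:,2]  # orange-ness
# butt edge: for rows across the wedge find subpixel half-crossing near right end
out=[]
for r in range(240,252):
    row=o[r,270:345]; 
    k=np.argmax(row>25) if (row>25).any() else 0
    # rightmost crossing of half of local plateau
    idx=np.nonzero(row>25)[0]
    if len(idx)<5: continue
    j=idx[-1]; pl=np.median(row[max(j-5,0):j-1]); h=pl/2
    t=j
    while row[t]>h: t+=1
    out.append((r,270+t-1+(row[t-1]-h)/(row[t-1]-row[t])))
out=np.array(out); print(out.round(2).tolist()); np.save("pics/"+sys.argv[1],out)
E
python3 butt.py b0
```

```text
[[240.0, 314.71], [241.0, 314.91], [242.0, 315.04], [243.0, 315.12], [244.0, 315.39], [245.0, 315.58], [246.0, 315.6], [247.0, 315.64], [248.0, 315.96], [249.0, 316.08], [250.0, 316.11], [251.0, 316.4]]
```

>>> {"op": "jog_arm", "data": {"plan": [0,-1.8,0,0,0,-1.8,0,0,0,-1,0,0,0,-0.9,0,0,0,1.5,0,0,0,2,0,0,0,2,0,0]}}

```text
time_s: 12.92
ee_pos: [519.0, -109.8, -6.5]
ee_rot: [-18.2, 90.0, 169.2]
force: [0.0, 0.2, -3.6]
gripper_width: 17.8
```

```bash
python3 go.py; python3 butt.py b1
```

```text
t 12.92 pos [ 519.  -109.8   -6.5] yaw_y -82.57 xdown [-0.  0. -1.] F [ 0.   0.2 -3.6] w 17.8
[[240.0, 314.64], [241.0, 314.58], [242.0, 314.61], [243.0, 314.88], [244.0, 315.08], [245.0, 315.11], [246.0, 315.39], [247.0, 315.61], [248.0, 315.64], [249.0, 315.93], [250.0, 316.04], [251.0, 316.13]]
```

>>> {"op": "jog_arm", "data": {"plan": [0,-1.8,0,0,0,-1.8,0,0,0,-1,0,0,0,-1.1,0,0]}}

```text
time_s: 13.3
ee_pos: [511.9, -55.9, -6.4]
ee_rot: [89.5, 89.6, -83.0]
force: [-1.5, -52.1, -2.1]
gripper_width: 17.5
```

>>> {"op": "jog_arm", "data": {"plan": [0,1.7,0,0,0,2,0,0,0,2,0,0]}}

```text
time_s: 13.55
ee_pos: [519.3, -110.1, -6.4]
ee_rot: [126.0, 90.0, -46.5]
force: [0.4, -0.1, -4.3]
gripper_width: 17.8
```

```bash
python3 go.py; python3 butt.py b2
```

```text
t 13.55 pos [ 519.3 -110.1   -6.4] yaw_y -82.57 xdown [ 0. -0. -1.] F [ 0.4 -0.1 -4.3] w 17.8
[[240.0, 314.37], [241.0, 314.11], [242.0, 314.38], [243.0, 314.57], [244.0, 314.66], [245.0, 314.91], [246.0, 315.06], [247.0, 315.12], [248.0, 315.37], [249.0, 315.6], [250.0, 315.66], [251.0, 315.87]]
```

>>> {"op": "jog_arm", "data": {"plan": [0,-1.8,0,0,0,-1.8,0,0,0,-1,0,0,0,-0.9,0,0]}}

```text
time_s: 13.93
ee_pos: [511.9, -55.8, -6.5]
ee_rot: [84.5, 89.8, -88.1]
force: [-2.4, -39.3, -1.9]
gripper_width: 17.8
```

>>> {"op": "jog_arm", "data": {"plan": [0,1.5,0,0,0,2,0,0,0,2,0,0]}}

```text
time_s: 14.18
ee_pos: [519.4, -110.1, -6.4]
ee_rot: [128.2, 90.0, -44.4]
force: [0.8, -0.1, -2.6]
gripper_width: 17.6
```

```bash
python3 go.py; python3 butt.py b3; python3 look.py l4
```

```text
t 14.18 pos [ 519.4 -110.1   -6.4] yaw_y -82.55 xdown [ 0.001 -0.001 -1.   ] F [ 0.8 -0.1 -2.6] w 17.6
[[240.0, 314.19], [241.0, 314.11], [242.0, 314.37], [243.0, 314.55], [244.0, 314.59], [245.0, 314.63], [246.0, 314.91], [247.0, 315.12], [248.0, 315.41], [249.0, 315.61], [250.0, 315.61], [251.0, 315.6]]
orange top px x 286 315 463
```

View pics/l4.png

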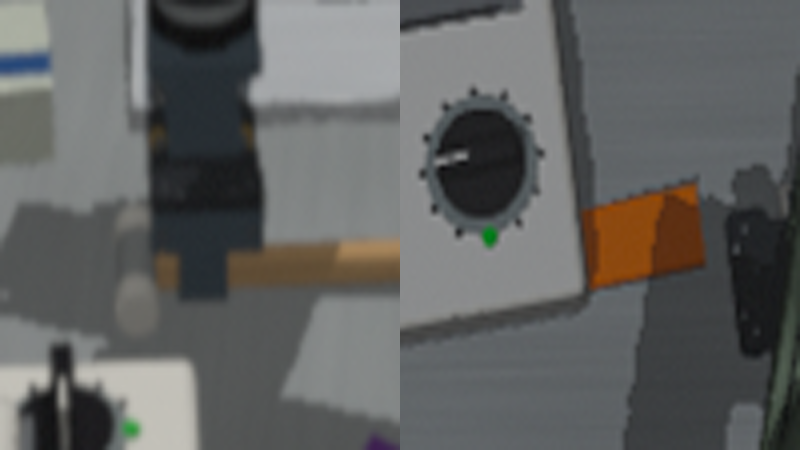

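>>> {"op": "jog_arm", "data": {"plan": [0,-1.8,0,0,0,-1.8,0,0,0,-1,0,0,0,-0.9,0,0]}}

```text
time_s: 14.67
ee_pos: [511.6, -55.7, -6.5]
ee_rot: [72.2, 89.8, -100.3]
force: [-3.1, -42.8, -1.4]
gripper_width: 17.8
```

>>> {"op": "jog_arm", "data": {"plan": [0,1.5,0,0,0,2,0,0,0,2,0,0]}}

```text
time_s: 14.92
ee_pos: [519.2, -110.0, -6.4]
ee_rot: [115.1, 90.0, -57.5]
force: [0.2, -0.7, -3.4]
gripper_width: 17.5
```

```bash
python3 go.py; python3 butt.py b4; python3 -c "
import numpy as np
for i in range(5): print(np.load(f'pics/b{i}.npy')[:,1].mean())"
```

```text
t 14.92 pos [ 519.2 -110.    -6.4] yaw_y -82.56 xdown [ 0. -0. -1.] F [ 0.2 -0.7 -3.4] w 17.5
[[240.0, 314.21], [241.0, 314.04], [242.0, 314.11], [243.0, 314.38], [244.0, 314.58], [245.0, 314.64], [246.0, 314.88], [247.0, 315.07], [248.0, 315.12], [249.0, 315.38], [250.0, 315.6], [251.0, 315.62]]
315.5451234129968
315.3039873566757
314.9731659590412
314.8929976690383
314.80338708751856
```

>>> {"op": "jog_arm", "data": {"plan": [-2,0.5,0,0,-2.5,0,0,0,-2.4,0,0,0,0,0,0,0]}}

```text
time_s: 15.3
ee_pos: [523.2, -115.8, 66.7]
ee_rot: [158.1, 89.4, -14.6]
force: [0.7, -0.6, -2.9]
gripper_width: 17.5
```

```bash
python3 go.py 487 -380.4 62 -83.7
```

```text
t 15.3 pos [ 523.2 -115.8   66.7] yaw_y -82.68 xdown [ 0.009 -0.002 -1.   ] F [ 0.7 -0.6 -2.9] w 17.5
turn units 0.17
tool shift cm after turn: x 0.47 y 25.90 z 6.50
```

>>> {"op": "jog_arm", "data": {"plan": [0,0,0,0.17,0,2.9,0.7,0,0,2.9,0.7,0,0,2.9,0.7,0,0,2.9,0.7,0,0,2.9,0.7,0,0,2.9,0.7,0,0,2.9,0.7,0,0,2.9,0.7,0,0,2.8,0.6,0,0,0,0,0,0,0,0,0]}}

```text
time_s: 16.3
ee_pos: [485.2, -380.7, 60.0]
ee_rot: [-46.2, 89.8, 139.9]
force: [0.3, 0.0, -2.1]
gripper_width: 17.8
```

```bash
python3 go.py 487 -380.4 -6.5 -83.7; python3 - <<'E'
from workcell import env
from h import *
a=env.grab_frame("side")[:,:,::-1]; b=env.grab_frame("top")[:,:,::-1]
cv2.imwrite("pics/s11.png",np.hstack([cv2.resize(a[120:220,300:430],None,fx=3,fy=5),cv2.resize(b[200:360,400:520],None,fx=3.2,fy=3.125)]))
E
```

```text
t 16.3 pos [ 485.2 -380.7   60. ] yaw_y -83.88 xdown [-0.003  0.002 -1.   ] F [ 0.3  0.  -2.1] w 17.8
turn units -0.03
tool shift cm after turn: x 6.65 y -0.01 z -0.18
```

View pics/s11.png

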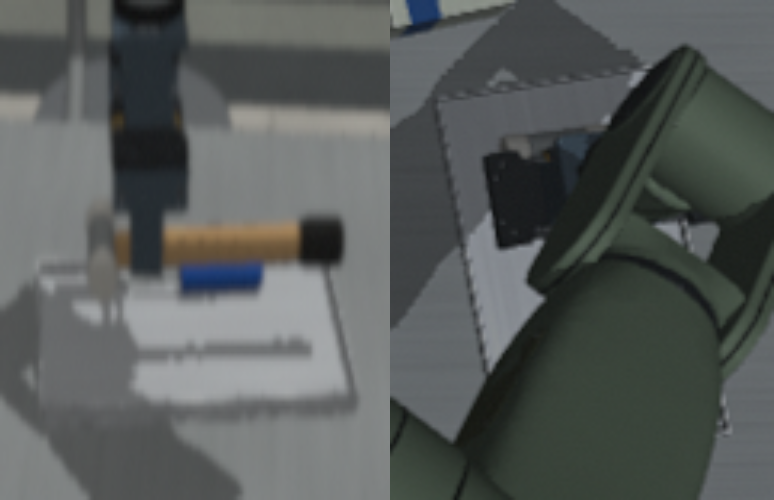

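>>> {"op": "jog_arm", "data": {"plan": [2,0,0,0,2,0,0,0,1.5,0,0,0,0.6,0,0,0,0.4,0,0,0,0.2,0,0,0,0.1,0,0,0,0,0,0,0]}}

```text
time_s: 17.07
ee_pos: [487.1, -380.6, -4.9]
ee_rot: [133.0, 89.9, -40.7]
force: [-0.3, -0.3, -2.4]
gripper_width: 17.7
```

```bash
python3 go.py 487 -380.4 -7.5 -83.7
```

```text
t 17.07 pos [ 487.1 -380.6   -4.9] yaw_y -83.7 xdown [ 0.001 -0.001 -1.   ] F [-0.3 -0.3 -2.4] w 17.7
turn units -0.0
tool shift cm after turn: x 0.26 y -0.02 z 0.01
```

>>> {"op": "jog_arm", "data": {"plan": [0.1,0,0,0,0.1,0,0,0,0,0,0,0]}}

```text
time_s: 17.32
ee_pos: [486.6, -380.7, -7.3]
ee_rot: [130.9, 90.0, -42.8]
force: [0.4, 0.1, -3.7]
gripper_width: 17.7
```

>>> {"op": "jog_arm", "data": {"plan": [0,0,0,0,0,0,0,0,0,0,0,0,0,0,0,0], "claw": 6}}

```text
time_s: 17.65
ee_pos: [486.9, -380.9, -7.0]
ee_rot: [131.5, 89.9, -42.2]
force: [1.7, -1.2, 0.5]
gripper_width: 41.2
```

>>> {"op": "jog_arm", "data": {"plan": [-1,0,0,0,-2,0,0,0,-3,0,0,0,-3,0,0,0,-3,0,0,0,-3,0,0,0,-3,0,0,0,0,0,0,0]}}

```text
time_s: 18.32
ee_pos: [489.5, -382.9, 180.6]
ee_rot: [134.6, 89.2, -39.1]
force: [1.1, -0.4, 0.5]
gripper_width: 59.9
```

```bash
python3 go.py; python3 - <<'E'
from workcell import env
from h import *
a=env.grab_frame("side")[:,:,::-1]; b=env.grab_frame("top")[:,:,::-1]
cv2.imwrite("pics/s12.png",cv2.resize(a[40:220,280:440],None,fx=3.5,fy=3.3))
cv2.imwrite("pics/t12.png",cv2.resize(b[150:290,200:400],None,fx=4,fy=4,interpolation=cv2.INTER_CUBIC))
E
```

```text
t 18.32 pos [ 489.5 -382.9  180.6] yaw_y -83.72 xdown [ 0.011 -0.009 -1.   ] F [ 1.1 -0.4  0.5] w 59.9
```

View pics/s12.png

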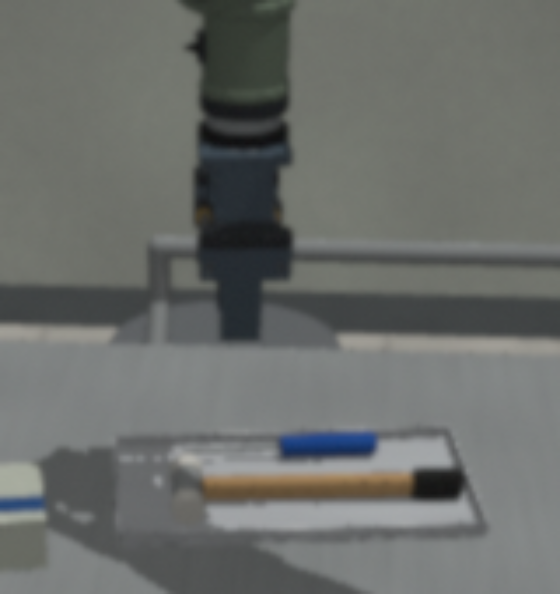

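View pics/t12.png

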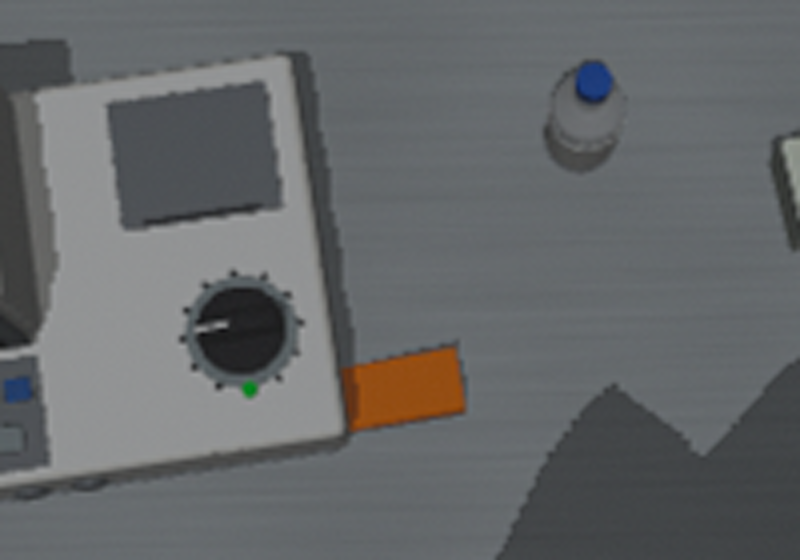

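```bash
python3 - <<'E'
from workcell import env
from h import *
c=env.calibration("top"); b=env.grab_frame("top")[:,:,::-1]
X=b[200:260,230:290]; cv2.imwrite("pics/sel.png",cv2.resize(X,None,fx=10,fy=10,interpolation=cv2.INTER_CUBIC))
g=X.astype(int)
hsv=cv2.cvtColor(X,cv2.COLOR_BGR2HSV)
m=cv2.inRange(hsv,(45,100,50),(75,255,255)); ys,xs=np.nonzero(m); u,v=xs.mean()+230,ys.mean()+200; print("green",u,v,pix2z(c,u,v,100.5))
E
```

```text
green 262.0 246.5 [543.02318076 137.54913118 100.5       ]
```

View pics/sel.png

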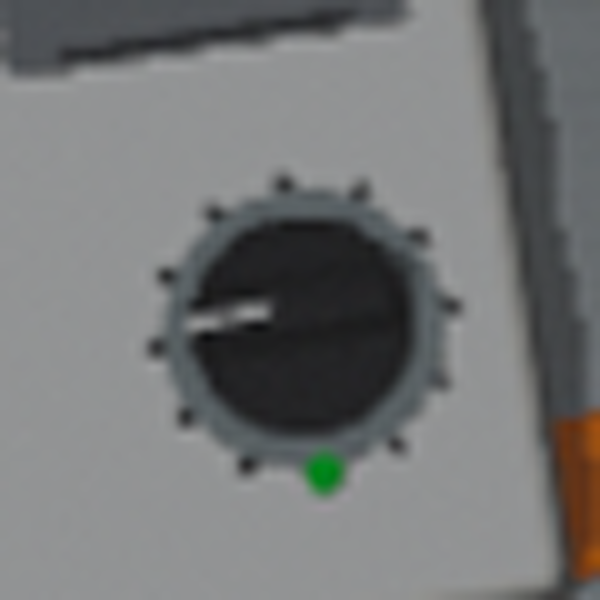

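```bash
python3 - <<'E'
from workcell import env
from h import *
c=env.calibration("top")
P=lambda x,y,z:pix2z(c,230+x/10-.45,200+y/10-.45,z)
C=P(303.8,328,100); G=P(325,473,100); O=P(283,183,100)
t=P(188,325,135); i=P(272,311.5,135)
an=lambda a:np.degrees(np.arctan2(a[1],a[0]))
print("C",C,"green",G,an(G-O), "r",np.hypot(*(G-C)[:2]))
print("tip",t,"dir tip-in",an(t-i),"tip-C",an(t-C),np.hypot(*(t-C)[:2]))
s=env.calibration("side")
print("side axis",proj(s,(C[0],C[1],135)), proj(s,t))
E
python3 go.py 575 138.5 130 0
```

```text
C [581.60967012 142.81003022 100.        ] green [542.14729076 137.47367414 100.        ] -172.37509224857982 r 39.821552965397956
tip [576.94540366 169.40194686 135.        ] dir tip-in 98.0038752382202 tip-C 99.94857384003589 26.997877926030384
side axis [293.45627374 255.19466413] [293.79488818 262.34905095]
t 18.47 pos [ 486.3 -380.3  172.9] yaw_y -83.72 xdown [ 0. -0. -1.] F [-0.4  0.2 -0.5] w 59.9
turn units -13.95
tool shift cm after turn: x 4.29 y 8.87 z -51.88
```

>>> {"op": "jog_arm", "data": {"plan": [0,0,0,-1.15,0,0,0,-1.15,0,0,0,-1.15,0,0,0,-1.15,0,0,0,-1.15,0,0,0,-1.15,0,0,0,-1.15,0,0,0,-1.15,0,0,0,-1.15,0,0,0,-1.15,0,0,0,-1.15,0,0,0,-1.15], "claw": 5, "newtons": 30}}

```text
time_s: 19.47
ee_pos: [485.6, -379.8, 170.5]
ee_rot: [-127.9, 89.8, 141.5]
force: [0.3, 0.3, -0.4]
gripper_width: 50.2
```

>>> {"op": "jog_arm", "data": {"plan": [0,0,0,-0.85,0,0,0,-0.8,0,0,0,0]}}

```text
time_s: 19.72
ee_pos: [485.7, -379.8, 170.6]
ee_rot: [-137.0, 89.8, 142.1]
force: [-0.0, 0.7, -0.7]
gripper_width: 49.8
```

```bash
python3 go.py 581 142.8 170 9
```

```text
t 19.72 pos [ 485.7 -379.8  170.6] yaw_y 9.06 xdown [-0.003  0.002 -1.   ] F [-0.   0.7 -0.7] w 49.8
turn units 0.01
tool shift cm after turn: x 0.06 y 17.59 z -50.13
```

>>> {"op": "jog_arm", "data": {"plan": [0,1.2,-3.3,0,0,1.2,-3.3,0,0,1.2,-3.3,0,0,1.2,-3.3,0,0,1.2,-3.3,0,0,1.2,-3.3,0,0,1.2,-3.3,0,0,1.2,-3.3,0,0,1.2,-3.3,0,0,1.2,-3.3,0,0,1.2,-3.3,0,0,1.2,-3.3,0]}}

```text
time_s: 20.72
ee_pos: [566.2, 34.8, 171.4]
ee_rot: [-92.9, 89.9, -174.1]
force: [0.3, 0.3, 0.1]
gripper_width: 49.7
```

>>> {"op": "jog_arm", "data": {"plan": [0,1.2,-3.3,0,0,1,-3.3,0,0,1,-3.3,0,0,0,0,0,0,0,0,0]}}

```text
time_s: 21.13
ee_pos: [582.4, 137.2, 171.1]
ee_rot: [-77.5, 89.8, -158.4]
force: [-0.0, -0.0, 0.5]
gripper_width: 50.0
```

```bash
python3 go.py 581 142.8 150 9; python3 - <<'E'
from workcell import env
from h import *
a=env.grab_frame("side")[:,:,::-1]; b=env.grab_frame("top")[:,:,::-1]
cv2.imwrite("pics/s13.png",cv2.resize(a[140:300,220:400],None,fx=4,fy=3.7,interpolation=cv2.INTER_CUBIC))
cv2.imwrite("pics/t13.png",cv2.resize(b[150:310,160:360],None,fx=4,fy=3.7,interpolation=cv2.INTER_CUBIC))
E
```

```text
t 21.13 pos [582.4 137.2 171.1] yaw_y 9.07 xdown [-0.002 -0.001 -1.   ] F [-0.  -0.   0.5] w 50.0
turn units 0.01
tool shift cm after turn: x 2.11 y -0.05 z -0.57
```

View pics/s13.png

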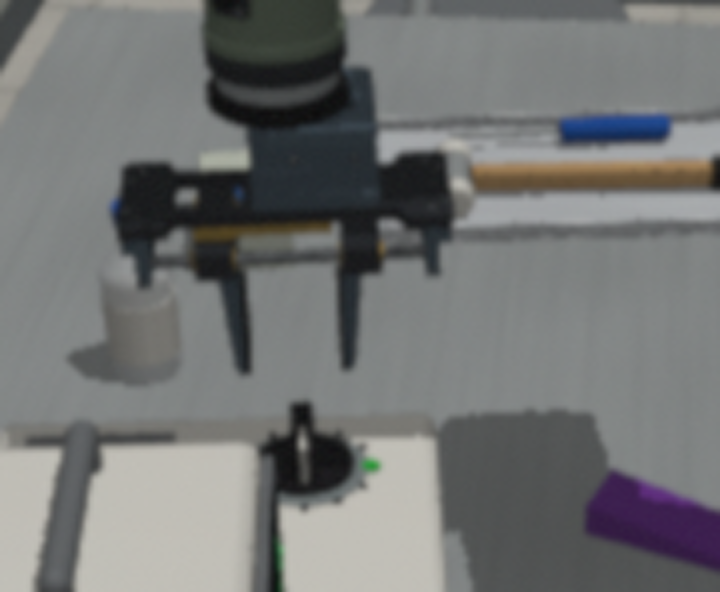

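View pics/t13.png

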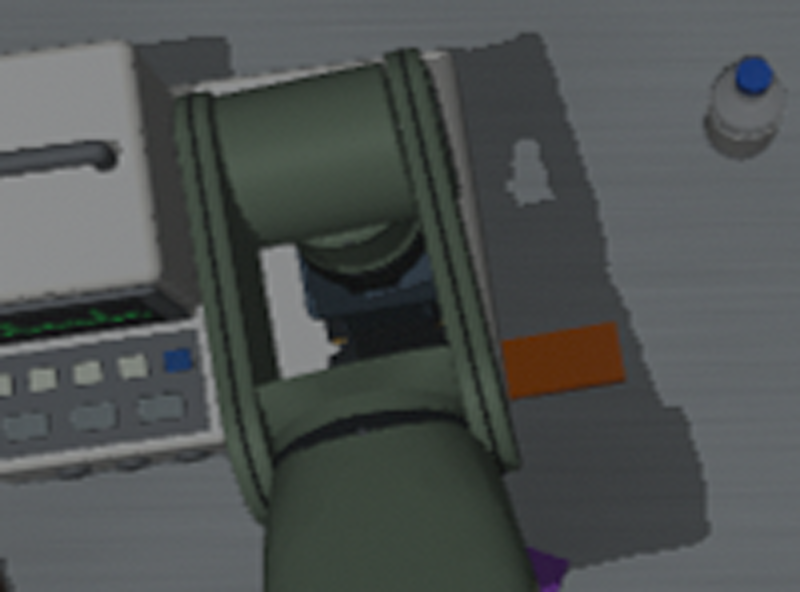

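```bash
python3 - <<'E'
from workcell import env
from h import *
s=env.calibration("side")
for z in(171,186,196): print(z,proj(s,(582.4,137.2,z)), proj(s,(582.4+31*.988,137.2+31*.156,z)),proj(s,(582.4-31*.988,137.2-31*.156,z)))
print(proj(s,(581.6,142.8,135)))
E
```

```text
171 [292.7519524  241.34301427] [279.30279717 241.94270246] [306.17454946 240.74451028]
186 [292.44592251 236.05194889] [278.8947026  236.65090038] [305.97018061 235.4541891 ]
196 [292.23931934 232.47990954] [278.61919133 233.07831891] [305.83221134 231.88269681]
[293.46098132 255.19226014]
```

>>> {"op": "jog_arm", "data": {"plan": [1,-0.1,-0.3,0,1.5,0,-0.2,0,1.5,0,0,0,1.2,0,0,0,0.7,0,0,0,0.4,0,0,0,0,0,0,0,0,0,0,0]}}

```text
time_s: 21.9
ee_pos: [581.6, 140.2, 109.7]
ee_rot: [82.1, 90.0, 1.0]
force: [0.9, -0.2, 0.3]
gripper_width: 50.2
```

```bash
python3 go.py 580.5 142.8 99 9; python3 - <<'E'
from workcell import env
from h import *
a=env.grab_frame("side")[:,:,::-1]
cv2.imwrite("pics/s14.png",cv2.resize(a[180:280,250:350],None,fx=6,fy=6,interpolation=cv2.INTER_CUBIC))
E
```

```text
t 21.9 pos [581.6 140.2 109.7] yaw_y 8.93 xdown [ 0.  0. -1.] F [ 0.9 -0.2  0.3] w 50.2
turn units -0.01
tool shift cm after turn: x 1.07 y -0.06 z -0.27
```

View pics/s14.png

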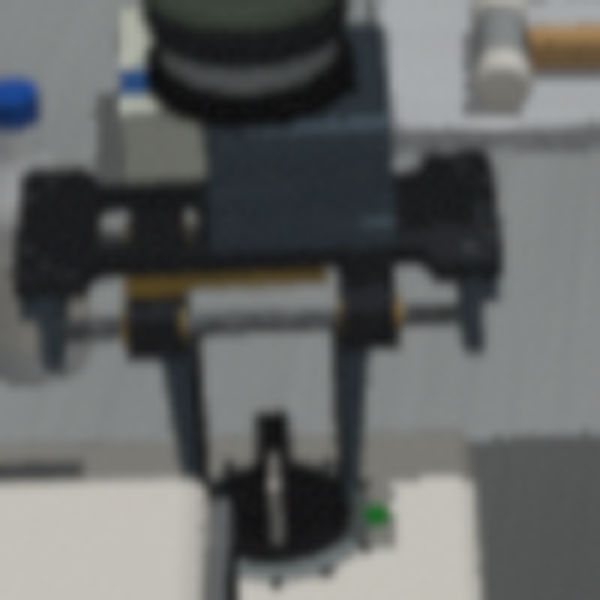

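>>> {"op": "jog_arm", "data": {"plan": [0.3,0,-0.25,0,0.3,0,0,0,0.3,0,0,0,0,0,0,0]}}

```text
time_s: 22.28
ee_pos: [580.5, 143.1, 99.8]
ee_rot: [-79.2, 89.9, -160.2]
force: [-0.5, -0.1, 1.1]
gripper_width: 49.8
```

>>> {"op": "jog_arm", "data": {"plan": [0,0,0,0,0,0,0,0,0,0,0,0,0,0,0,0,0,0,0,0,0,0,0,0,0,0,0,0], "claw": 0, "newtons": 20}}

```text
time_s: 22.87
ee_pos: [580.3, 143.1, 100.5]
ee_rot: [-92.1, 89.9, -173.1]
force: [-1.5, -0.1, 1.6]
gripper_width: 14.1
```

```bash
python3 go.py 581 142.8 99 9; python3 - <<'E'
from workcell import env
from h import *
a=env.grab_frame("side")[:,:,::-1]
cv2.imwrite("pics/s15.png",cv2.resize(a[180:280,250:350],None,fx=6,fy=6,interpolation=cv2.INTER_CUBIC))
E
```

```text
t 22.87 pos [580.3 143.1 100.5] yaw_y 8.97 xdown [-0.001 -0.    -1.   ] F [-1.5 -0.1  1.6] w 14.1
turn units -0.0
tool shift cm after turn: x 0.15 y 0.06 z 0.04
```

View pics/s15.png

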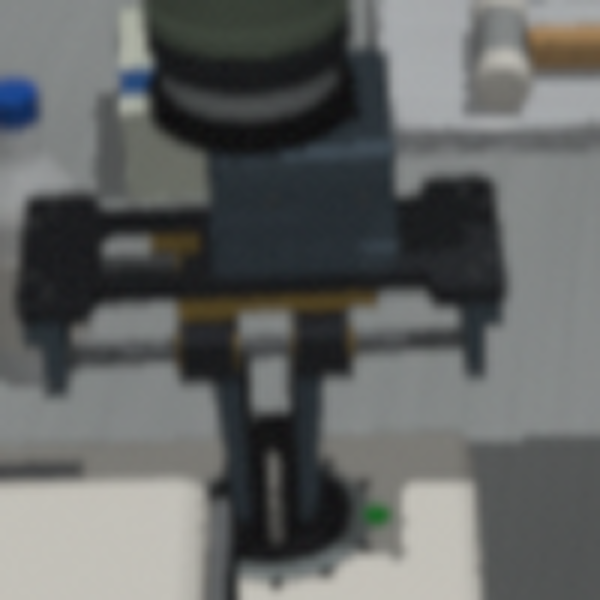

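>>> {"op": "jog_arm", "data": {"plan": [0,0,0,-1.15,0,0,0,-1.15,0,0,0,-1.15,0,0,0,-1.15,0,0,0,-1.15,0,0,0,-1.15,0,0,0,-1.15,0,0,0,-1.15,0,0,0,-1.15,0,0,0,-1.15,0,0,0,-1.15,0,0,0,-1.15]}}

```text
time_s: 23.92
ee_pos: [579.8, 142.5, 100.5]
ee_rot: [-152.9, 89.8, -150.8]
force: [-2.9, -2.1, 2.8]
gripper_width: 13.9
```

>>> {"op": "jog_arm", "data": {"plan": [0,0,0,-0.5,0,0,0,-0.48,0,0,0,0,0,0,0,0]}}

```text
time_s: 24.25
ee_pos: [579.8, 142.4, 100.4]
ee_rot: [-155.4, 89.8, -147.8]
force: [-4.5, -1.9, 3.5]
gripper_width: 14.1
```

```bash
python3 go.py 581 142.8 99 97.6
```

```text
t 24.25 pos [579.8 142.4 100.4] yaw_y 97.6 xdown [-0.002 -0.001 -1.   ] F [-4.5 -1.9  3.5] w 14.1
turn units 0.0
tool shift cm after turn: x 0.14 y 0.02 z 0.12
```

>>> {"op": "jog_arm", "data": {"plan": [0,0,0,0,0,0,0,0,0,0,0,0,0,0,0,0,0,0,0,0], "claw": 5}}

```text
time_s: 24.67
ee_pos: [581.3, 143.3, 100.4]
ee_rot: [6.8, 90.0, 14.4]
force: [0.1, 0.0, -0.7]
gripper_width: 44.1
```

>>> {"op": "jog_arm", "data": {"plan": [-1,0,0,0,-2,0,0,0,-3,0,0,0,-3,0,0,0,-3,0,0,0,0,-3,0,0,0,-3,0,0,0,-3,0,0,0,-3,0,0,0,-3,0,0,0,-3,0,0]}}

```text
time_s: 25.58
ee_pos: [605.1, -36.6, 221.5]
ee_rot: [-12.3, 89.9, -4.6]
force: [0.6, -0.7, -0.5]
gripper_width: 49.9
```

>>> {"op": "jog_arm", "data": {"plan": [0,-3,0,0,0,-3,0,0,0,-3,0,0,0,-3,0,0,0,0,0,0]}}

```text
time_s: 26.0
ee_pos: [621.5, -159.6, 220.9]
ee_rot: [-75.2, 89.8, -67.8]
force: [0.2, 0.8, 0.9]
gripper_width: 50.2
```

```bash
python3 go.py; python3 - <<'E'
from workcell import env
from h import *
b=env.grab_frame("top")[:,:,::-1]; a=env.grab_frame("side")[:,:,::-1]
cv2.imwrite("pics/t16.png",b); cv2.imwrite("pics/s16.png",a)
cv2.imwrite("pics/sel2.png",cv2.resize(b[200:260,230:290],None,fx=10,fy=10,interpolation=cv2.INTER_CUBIC))
E
```

```text
t 26.0 pos [ 621.5 -159.6  220.9] yaw_y 97.4 xdown [ 0.001 -0.003 -1.   ] F [0.2 0.8 0.9] w 50.2
```

View pics/t16.png

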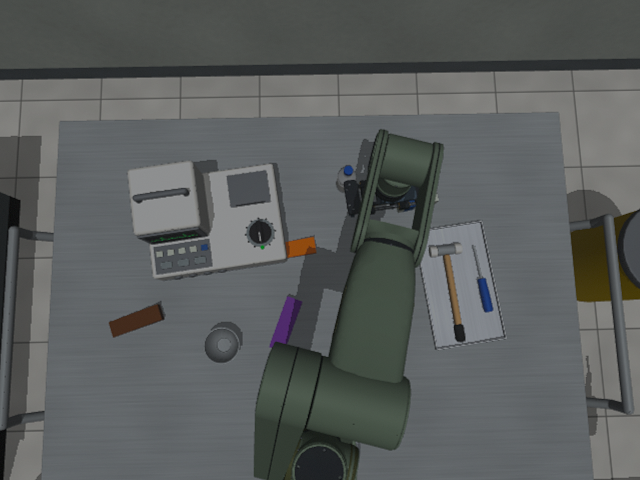

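View pics/sel2.png

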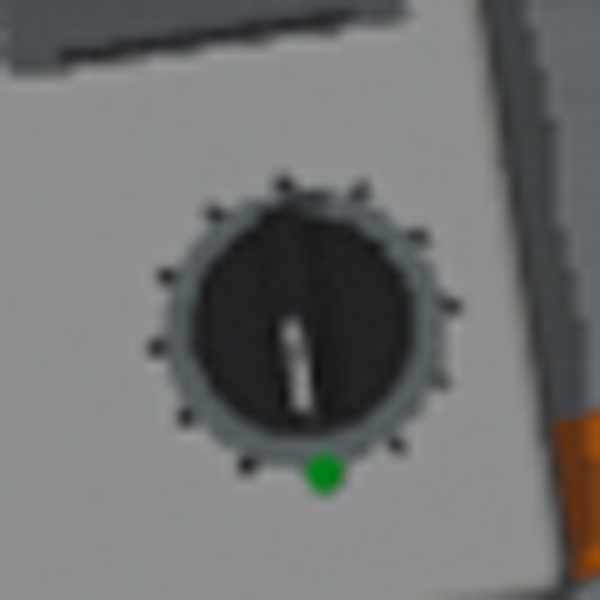

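View pics/s16.png

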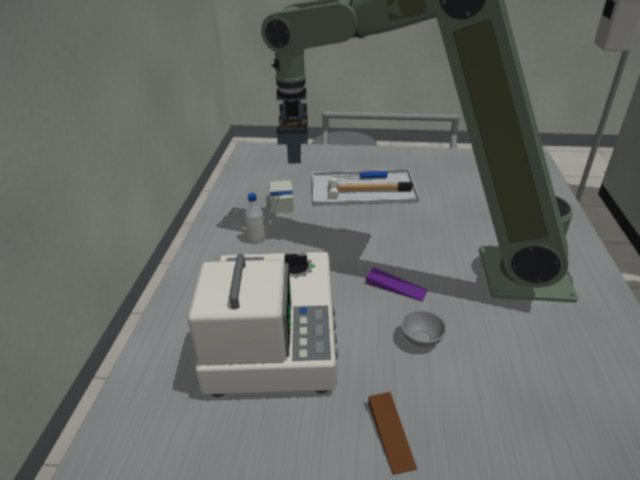

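```bash
python3 - <<'E'
from workcell import env
from h import *
c=env.calibration("top")
P=lambda x,y,z:pix2z(c,230+x/10-.45,200+y/10-.45,z)
C=P(303.8,328,100); t=P(305,411,135); i=P(291,320,135)
an=lambda a:np.degrees(np.arctan2(a[1],a[0]))
print(an(t-i),an(t-C),np.hypot(*(t-C)[:2]),an(P(325,473,100)-P(283,183,100)))
E
python3 butt.py b9; python3 -c "
import numpy as np
print(np.load('pics/b9.npy')[:,1].mean())"
```

```text
-171.86076416903458 -172.39501579514825 28.339485000844824 -172.37509224857982
[[240.0, 314.02], [241.0, 314.16], [242.0, 314.21], [243.0, 314.38], [244.0, 314.59], [245.0, 314.65], [246.0, 315.0], [247.0, 315.25], [248.0, 315.48], [249.0, 315.37], [250.0, 315.58], [251.0, 315.61]]
314.8588065362601
```

```bash
python3 -c "
from workcell import env
print(env.job_done())"
```

```text
the job is handed in; nothing more can be done
None
```

I drove the wedge in with hammer taps, laid the hammer back flat in the tray, then turned the selector about 89° anticlockwise, the shorter way, to the green mark. I handed in at about 26 s. The hand-in gives no verdict.

**Wedge:** It went in about 44 mm. The last two taps, at about 40 N, each moved it by roughly 0.2 mm in the top image, which is about the measuring noise, so it seems to have stopped. That is not a proven zero. It had not moved in the final image.

**Selector:** The pointer lies within about 0.5° of the green direction.

**Other things:** The bottle, bowl, carton, screwdriver and the other wedges look to be where they were. The gripper is clear of everything.

**Checks that disagreed:**
- **TCP height:** The reported height was about 40 mm lower than the cameras and the contact-free descent showed. My first grasp closed in the air above the hammer. After that I set heights from the images.
- **Side camera:** It placed things about 4 mm closer to the robot in x than the top camera did. The offset was the same for hammer, wedge and selector, so their alignment was not affected.
- **Tap force:** The hardest tap read 52 N at the wrist, against the 120 N limit. I read the force only at the end of each move, so a brief peak may have been missed.

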